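# Set back the ratchet indexing table and load its sleeves

## Task

Throw the holding pawl of the ratchet table right over, turn the wheel backwards (clockwise from above) to its zero mark, so that the dark line by the handle points at the fixed pointer, and swing the pawl back down so that its nose drops into the teeth and holds the wheel there. Push every loose steel sleeve standing on the worktop onto a spigot of the wheel, one to a spigot and fully home on the disc; which spigot does not matter. Leave the other things on the bench where they are.

Things in the scene. Friction and masses are not known exactly. Their poses are not given: they have to be found in the camera images.
- wheel_centre (a point): Indexing table fixed on the worktop: horizontal ratchet wheel of 190 mm diameter on a grey base, with a raised bright disc of 146 mm. Point on the wheel's vertical axis, at the disc's top face (46 mm above the worktop). Its axes are those of the fixed base and do not turn with the wheel; the pawl stands on the base's -y side.
- zero_pointer (a point): Fixed pointer post with a dark line just outside the wheel's rim, 46 mm high: the zero mark. Point on its top, 112 mm from the wheel's axis, 15 degrees clockwise (seen from above) of the base's +x axis.
- wheel (a joint): Wheel angle in rad, counter-clockwise from above positive. 0: the dark line beside the handle points at the zero pointer. Starts 0.7 to 2.2. With the pawl down it turns forwards (counter-clockwise) only. Range -0.5 to 2.9, no stop or click at 0. Stays where left; takes about 4 N at the handle. At 0 a tooth gap lies under the pawl's nose, with about 7 degrees play either way.
- wheel_handle (a point): Upright black knob fixed on the wheel, 18 mm diameter, spanning 64 to 94 mm above the worktop, on a 14 mm stem; point on its axis 80 mm above the worktop. 55 mm from the wheel's axis; turns with the wheel. At wheel angle 0 it stands between the axis and the zero pointer.
- pawl (a joint): Lift angle of the holding pawl in rad. Below 0.05: nose fully down in a gap of the teeth; up to about 0.25 while the nose lies on a tooth; 1.75: thrown right over on its stop, clear of the wheel, where it stays by its own weight. Let go below about 1.0 it falls back down, beyond 1.2 it falls over to the stop. Moves freely.
- pawl_knob (a point): Black cross-bar on top of the pawl, 14 mm diameter, 18 mm long, lying along the hinge axis (the base's y axis); point at its middle. 105 mm above the worktop with the pawl down, 82 mm with it thrown over. It can be pinched across its two ends and then pivots between the fingers.
- pawl_hinge (a point): Middle of the pawl's level hinge axis (along the base's y axis), 52 mm above the worktop. The knob swings about it at 66 mm in the base's x-z plane: pawl down, 40 mm to the base's +x and 53 mm up; thrown over, 59 mm to -x and 30 mm up. A steel cheek plate 78 mm high stands beside the pivot on the outer (-y) side.
- spigot0 (a point): Upright steel spigot on the wheel, 17 mm diameter, 26 mm high, its top 6 mm tapered to 11 mm; this point is the centre of its foot on the disc's top face. 55 mm from the wheel's axis, neighbours 45 degrees (42 mm) apart; turns with the wheel.
- spigot1 (a point): Upright steel spigot on the wheel, 17 mm diameter, 26 mm high, its top 6 mm tapered to 11 mm; this point is the centre of its foot on the disc's top face. 55 mm from the wheel's axis, neighbours 45 degrees (42 mm) apart; turns with the wheel.
- spigot2 (a point): Upright steel spigot on the wheel, 17 mm diameter, 26 mm high, its top 6 mm tapered to 11 mm; this point is the centre of its foot on the disc's top face. 55 mm from the wheel's axis, neighbours 45 degrees (42 mm) apart; turns with the wheel.
- spigot3 (a point): Upright steel spigot on the wheel, 17 mm diameter, 26 mm high, its top 6 mm tapered to 11 mm; this point is the centre of its foot on the disc's top face. 55 mm from the wheel's axis, neighbours 45 degrees (42 mm) apart; turns with the wheel.
- spigot4 (a point): Upright steel spigot on the wheel, 17 mm diameter, 26 mm high, its top 6 mm tapered to 11 mm; this point is the centre of its foot on the disc's top face. 55 mm from the wheel's axis, neighbours 45 degrees (42 mm) apart; turns with the wheel.
- sleeve0_c (a point): Loose steel sleeve standing on end, 34 mm outside diameter, 20 mm bore right through, 36 mm high, 60 g, both ends alike; this point is its centre, half-way up. May be absent (3 to 5 sleeves are present). Seated on a spigot its lower end rests on the disc and this point is 18 mm above the spigot's foot.
- sleeve1_c (a point): Loose steel sleeve standing on end, 34 mm outside diameter, 20 mm bore right through, 36 mm high, 60 g, both ends alike; this point is its centre, half-way up. May be absent (3 to 5 sleeves are present). Seated on a spigot its lower end rests on the disc and this point is 18 mm above the spigot's foot.
- sleeve2_c (a point): Loose steel sleeve standing on end, 34 mm outside diameter, 20 mm bore right through, 36 mm high, 60 g, both ends alike; this point is its centre, half-way up. May be absent (3 to 5 sleeves are present). Seated on a spigot its lower end rests on the disc and this point is 18 mm above the spigot's foot.
- sleeve3_c (a point): Loose steel sleeve standing on end, 34 mm outside diameter, 20 mm bore right through, 36 mm high, 60 g, both ends alike; this point is its centre, half-way up. May be absent (3 to 5 sleeves are present). Seated on a spigot its lower end rests on the disc and this point is 18 mm above the spigot's foot.
- sleeve4_c (a point): Loose steel sleeve standing on end, 34 mm outside diameter, 20 mm bore right through, 36 mm high, 60 g, both ends alike; this point is its centre, half-way up. May be absent (3 to 5 sleeves are present). Seated on a spigot its lower end rests on the disc and this point is 18 mm above the spigot's foot.
- ring_gauge: Knurled ring gauge lying on the worktop, 60 mm diameter, 18 mm high; bystander, leave alone. Origin under its centre.
- micrometer: Hand micrometer lying on the worktop, 132 x 44 x 16 mm; bystander, leave alone.
- sample_cup: Small open white cup, 37 mm diameter, 26 mm high; bystander, leave alone. Origin under its centre.

How it is judged:
By the outcome, as a careful person would: the job done as asked, in the order asked, and still so for the second after the job is handed in, with the robot touching nothing.
Of sleeve0, sleeve1, sleeve2, sleeve3, sleeve4 only 3 to 5 are there at a start; the rules pass over those that are not, and their reading is None.
At some moment in a run one of sleeve0, sleeve1, sleeve2, sleeve3, sleeve4 may be knocked a few centimetres aside while the robot is not near it.
It also fails if it takes over 210 s, if anything falls off the work surface, if the arm or the gripper's body presses on something with over 40 N, if the wrist force passes 120 N, or if a joint passes its speed limit or range.

## Robot

A 6-joint arm with a two-finger parallel gripper is mounted at the origin on a cart in front of the work surface, level with it; the furniture and walls round the work are solid. World frame = base frame: x ahead of the robot, y to its left, z up, the work surface at z = 0. Lengths are in m, angles in rad, forces in N, time in s.
With the tool pointing down it reaches from about 0.425 to 1.125 m from the base axis. Payload 14.9 kg.
Tool frame: the origin (TCP) lies at the very end of the fingers, on their centre line; the grasp point (between the pads) lies 19 mm behind it; x points along the fingers, z is the direction in which the jaws open and shut, and the axes are right-handed (so a half turn about x gives the same grasp; the last joint's range is limited). The gripper opens to 91 mm and grips with 3 to 60 N. Pads are 32 mm wide; open, the fingers measure 118 mm over their backs; the gripper's body (76 mm by 178 mm) begins 60 mm behind the grasp point.
Start: joints at [-1.346, 0.379, 1.734, -0, 1.028, -0.033], TCP at [0.178, -0.677, 0.214] pointing down, gripper open.
Joint ranges: [-2.77, 2.77], [-0.74, 2.19], [0, 2.66], [-1.06, 4.2], [0.31, 2.87], [-3.08, 3.08]. Speed limits (rad/s): [1.89, 1.89, 2.39, 3.14, 3.14, 3.14].

## Interface

Orientations are given as a rotation vector (axis times angle).
In Python, from rig import arm gives the robot as it stands.
- The arm moves only by the tool carry_out, never from a script. Its argument "deltas" is a list of rows, each an object with "travel": the shift along the tool's x, y, z in m, a list of three; "rot": the turn, a rotation vector about the tool's x, y, z in degrees, a list of three. In form: [{"travel": [tx, ty, tz], "rot": [ax, ay, az]}, ...]. A call has 1 to 12 rows; each row is the pose to reach, as a shift and turn from the pose commanded when the call began, along the tool's axes at that moment; what a row does not reach only later rows make up. A row lasts 1/8 s, in which the tool goes at most 62.5 mm and 10.7 degrees, less where a joint would pass 70% of its speed; a pose out of reach is approached as far as the arm can. A call with a gripper value outside its range is refused whole. "grip" is the opening, from 0 (shut) to 1 (fully open), set as the call begins (left out, the last holds). The fingers move at their own pace and stop on an object; "newtons" is the grip in N (left out, the last holds). Time passes only in rows, so rows that repeat a pose let the fingers close. It gives the time, the measured TCP pose, the force and the opening at its end, in the units of the state.
- arm.state(): the state, without advancing time (a new reading comes with each control period).
- arm.read_camera(name): name is "scene" or "top" or "wrist"; returns a dict with "image" (400x640x3 uint8, red, green, blue), "fx", "fy", "cx", "cy" (pixels), "pose" (4x4, takes a point from camera to world coordinates); the wrist camera has in their place "mount" (4x4, takes a point from camera to tool coordinates, whose origin is the TCP and whose axes are the tool frame's). Camera axes: x right, y down, z forward; pixel columns grow to the right and rows downward; lengths in m; the calibration is good to about 2 mm. A picture is of the moment at which its call begins: read the wrist's pose just before it. There is no depth.
- arm.hand_in(): hands the job in, once; it reports no verdict.
The state is a dict: "t": time; "joint_positions": joint angles; "qvel": joint speeds; "joint_torque": joint torques, N m; "position": TCP position; "tool_rot": TCP orientation; "wrist_force": force on the tool from outside, world axes, zero at the start; "torque": the same for the moment, N m; "finger_gap": finger opening in m.
Only numpy, scipy, OpenCV 4.12 (cv2) and the standard library are available. Lean on these libraries where they do the work, as an engineer would, in place of code of your own. Each camera call takes 0.05 s, during which the arm holds its last target.

## Working session

There is one attempt and no reset: what is moved stays moved. The work goes in short steps, Python scripts to look and compute and a tool call to move; the robot and the scene stay as the last step left them, time stands still between calls to the robot, and variables do not carry over. Pictures are saved under pics/ and viewed, and the job is handed in when it is done.

Besides the shell and the picture viewer there is one more tool, called after "Emit:" in YAML: its name, and indented under it one key for each argument. carry_out: Moves the arm, as the interface text tells. Its arguments: {"type":"object","properties":{"deltas":{"type":"array"},"grip":{"type":"number"},"newtons":{"type":"number"}},"required":["deltas"]}

```bash
mkdir -p pics; ls; cat > h.py <<'E'
from rig import arm
import numpy as np, cv2
from scipy.spatial.transform import Rotation as R
def shot(name,fn):
    s=arm.state(); c=arm.read_camera(name); cv2.imwrite('pics/'+fn,c['image'][:,:,::-1])
    if name=='wrist':
        T=np.eye(4);T[:3,:3]=R.from_rotvec(s['tool_rot']).as_matrix();T[:3,3]=s['position'];c['pose']=T@np.array(c['mount'])
    np.savez('pics/'+fn+'.npz',pose=c['pose'],k=[c['fx'],c['fy'],c['cx'],c['cy']])
    return c
def cam(fn):
    d=np.load('pics/'+fn+'.npz');return d['pose'],d['k']
def px2w(fn,u,v,z):
    P,k=cam(fn);d=P[:3,:3]@np.array([(u-k[2])/k[0],(v-k[3])/k[1],1]);o=P[:3,3]
    return o+d*(z-o[2])/d[2]
def w2px(fn,p):
    P,k=cam(fn);q=P[:3,:3].T@(np.array(p)-P[:3,3]);return np.array([k[0]*q[0]/q[2]+k[2],k[1]*q[1]/q[2]+k[3]])
E
python3 - <<'E'
from h import *
np.set_printoptions(precision=4,suppress=True)
print(arm.state())
for n in ['scene','top','wrist']:
    c=shot(n,n+'0.png');print(n,c['pose'],c['fx'],c['cx'],c['cy'])
E
```

```text
pics
{'t': 0.0, 'joint_positions': array([-1.3463,  0.3794,  1.7348, -0.    ,  1.0285, -0.0333]), 'qvel': array([ 0.0002, -0.0003, -0.0008, -0.0007, -0.0017, -0.0003]), 'joint_torque': array([  0.0005, -76.3731, -43.4371,   0.0651,   0.0425,  -0.0001]), 'position': array([ 0.1783, -0.6765,  0.2133]), 'tool_rot': array([ 1.018 ,  1.3211, -1.0168]), 'wrist_force': array([0.3322, 1.1369, 0.1498]), 'torque': array([-0.0174,  0.0616, -0.0299]), 'finger_gap': 0.09134942363495593}
scene [[-0.457  -0.6169  0.6407 -0.462 ]
 [-0.8894  0.3245 -0.3219  0.6364]
 [-0.0093 -0.717  -0.697   1.233 ]
 [ 0.      0.      0.      1.    ]] 471.18211929724526 324.5286895772582 201.64246769027926
top [[-0.0256 -0.9828  0.1826  0.2587]
 [-0.9997  0.0255 -0.003   0.1202]
 [-0.0017 -0.1826 -0.9832  1.7488]
 [ 0.      0.      0.      1.    ]] 484.52629506339395 321.29511885996044 192.29539359880147
wrist [[ 0.2548 -0.9308 -0.262   0.2523]
 [-0.967  -0.2453 -0.0688 -0.6571]
 [-0.0002  0.2709 -0.9626  0.3846]
 [ 0.      0.      0.      1.    ]] 334.80971117606276 326.00300547334086 198.44515396360725
```

View pics/scene0.png

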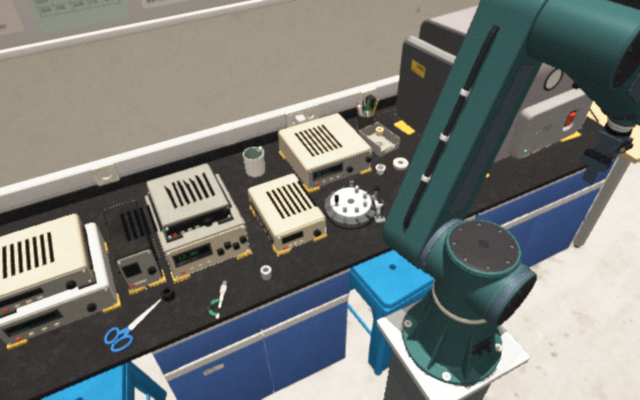

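View pics/top0.png

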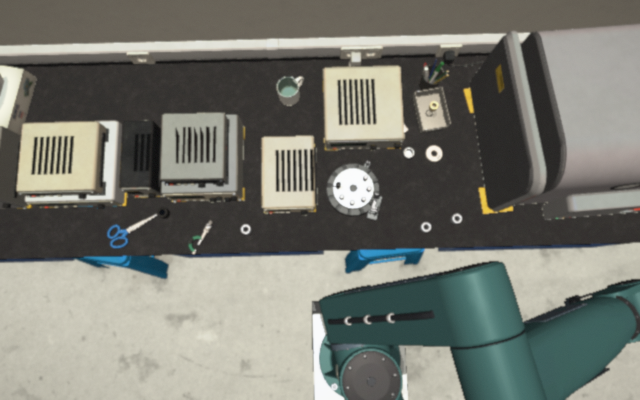

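View pics/wrist0.png

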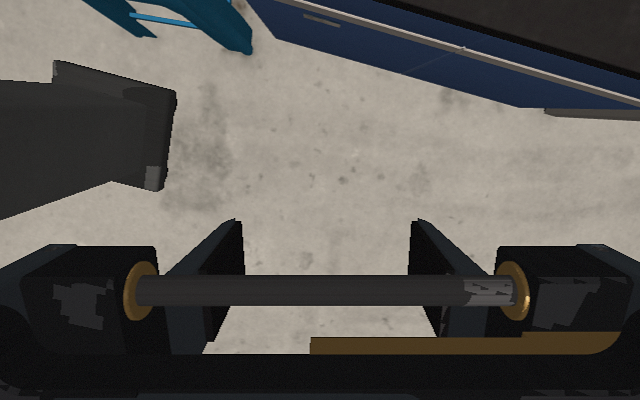

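```bash
python3 - <<'E'
from h import *
a=cv2.imread('pics/top0.png')
cv2.imwrite('pics/top0a.png',cv2.resize(a[130:250,310:470],None,fx=5,fy=5,interpolation=cv2.INTER_CUBIC))
cv2.imwrite('pics/top0b.png',cv2.resize(a[130:250,150:310],None,fx=5,fy=5,interpolation=cv2.INTER_CUBIC))
a=cv2.imread('pics/scene0.png')
cv2.imwrite('pics/scene0a.png',cv2.resize(a[120:290,250:420],None,fx=3.5,fy=3.5,interpolation=cv2.INTER_CUBIC))
E
```

```text
(no output)
```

View pics/top0a.png

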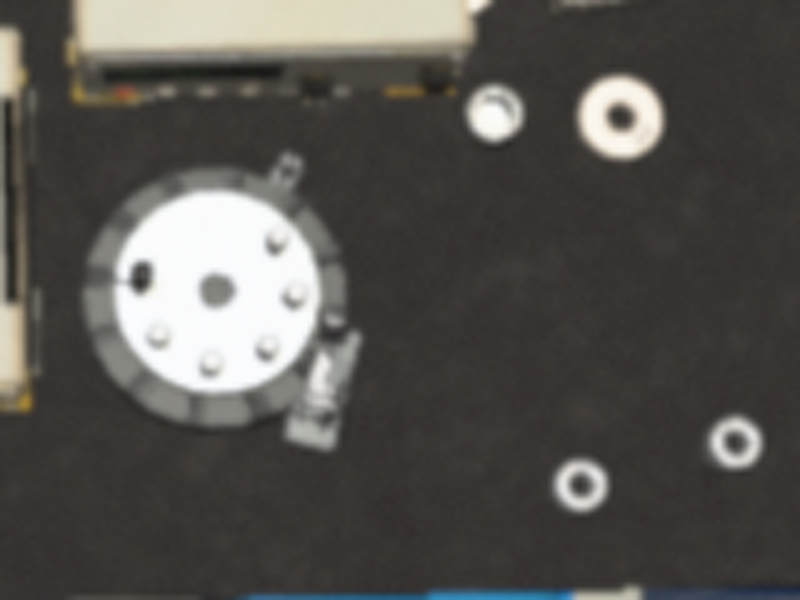

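View pics/top0b.png

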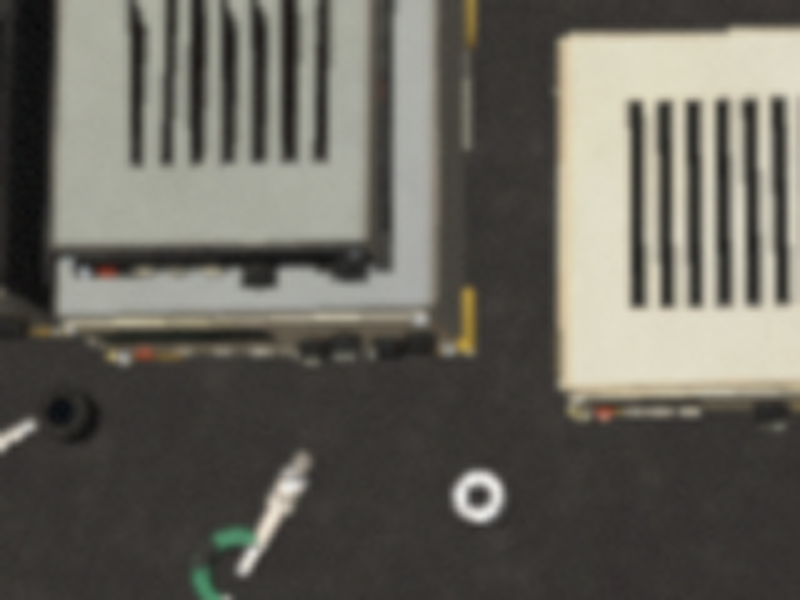

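View pics/scene0a.png

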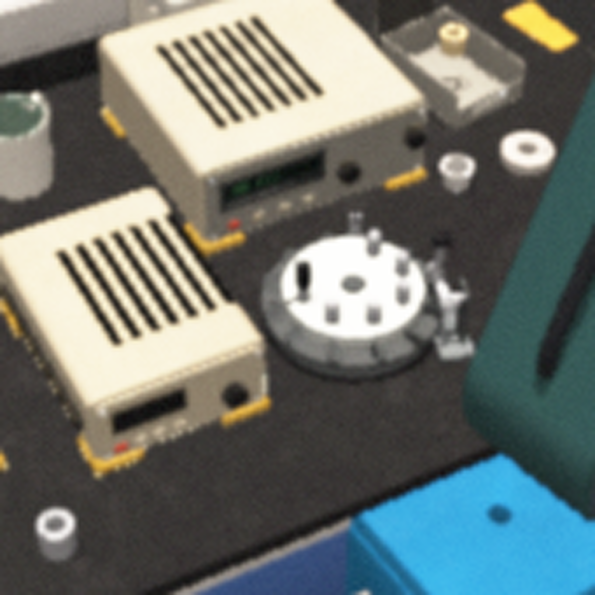

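```bash
python3 - <<'E'
from h import *
np.set_printoptions(precision=4,suppress=True)
f='top0.png'
g=lambda x,y,z,ox=310:px2w(f,ox+(x+.5)/5-.5,130+(y+.5)/5-.5,z)
for n,x,y,z in [('c',216,291,.046),('ptr',288,170,.046),('s',276,240,.07),('s',294,295,.07),('s',267,348,.07),('s',210,363,.07),('s',158,336,.07),('hand',143,272,.094),('knob',335,322,.112),('cheek',318,370,.078),('sl',581,485,.036),('sl',735,442,.036),('cup',494,113,.026),('ring',620,117,.018)]:
    print(n,g(x,y,z))
print('sl',g(478,496,.036,150))
c=g(216,291,.046)
for n,x,y,z in [('ptr',288,170,.046),('s',276,240,.07),('s',294,295,.07),('s',267,348,.07),('s',210,363,.07),('s',158,336,.07),('hand',143,272,.094),('knob',335,322,.112)]:
    d=(g(x,y,z)-c)[:2];print(n,np.hypot(*d),np.degrees(np.arctan2(d[1],d[0])))
print(R.from_rotvec(arm.state()['tool_rot']).as_matrix())
E
```

```text
c [0.5884 0.0019 0.046 ]
ptr [ 0.6761 -0.0534  0.046 ]
s [ 0.6195 -0.0403  0.07  ]
s [ 0.5795 -0.0513  0.07  ]
s [ 0.5421 -0.0307  0.07  ]
s [0.5324 0.0097 0.07  ]
s [0.5526 0.0456 0.07  ]
hand [0.5939 0.0556 0.094 ]
knob [ 0.5519 -0.0743  0.112 ]
cheek [ 0.5242 -0.0649  0.078 ]
sl [ 0.4435 -0.2524  0.036 ]
sl [ 0.4714 -0.3639  0.036 ]
cup [ 0.7201 -0.2085  0.026 ]
ring [ 0.7168 -0.3027  0.018 ]
sl [0.4522 0.3882 0.036 ]
ptr 0.10369896866801405 -32.25831644358486
s 0.05240419144197382 -53.661646957282365
s 0.05398990237817598 -99.53966197020347
s 0.05669973339119719 -144.86296816318472
s 0.05654914035738032 172.06503369392783
s 0.05647948285600213 129.36995366528308
hand 0.053962761886904895 84.14443487387447
knob 0.08458287534062497 -115.61677938725965
[[-0.0002  0.967   0.2549]
 [ 0.0008  0.2549 -0.967 ]
 [-1.      0.     -0.0008]]
```

Emit:
carry_out:
  deltas:
    - {"travel":[-0.05,0.03,-0.03],"rot":[0,0,0]}
    - {"travel":[-0.087,0.508,-0.546],"rot":[32,0,0]}
    - {"travel":[-0.087,0.508,-0.546],"rot":[32,0,0]}
    - {"travel":[-0.087,0.508,-0.546],"rot":[32,0,0]}
    - {"travel":[-0.087,0.508,-0.546],"rot":[32,0,0]}
    - {"travel":[-0.087,0.508,-0.546],"rot":[32,0,0]}
    - {"travel":[-0.087,0.508,-0.546],"rot":[32,0,0]}
    - {"travel":[-0.087,0.508,-0.546],"rot":[32,0,0]}
    - {"travel":[-0.087,0.508,-0.546],"rot":[32,0,0]}
    - {"travel":[-0.087,0.508,-0.546],"rot":[32,0,0]}
    - {"travel":[-0.087,0.508,-0.546],"rot":[32,0,0]}
    - {"travel":[-0.087,0.508,-0.546],"rot":[32,0,0]}

```text
t: 1.65
position: [0.5221, -0.034, 0.3001]
tool_rot: [1.427, 1.051, -1.427]
wrist_force: [0.9, -1.0, -0.2]
finger_gap: 0.0912
```

Emit:
carry_out:
  deltas:
    - {"travel":[0,0,0],"rot":[0,0,0]}
    - {"travel":[0,0,0],"rot":[0,0,0]}
    - {"travel":[0,0,0],"rot":[0,0,0]}

```text
t: 2.02
position: [0.521, -0.0372, 0.2997]
tool_rot: [1.428, 1.051, -1.429]
wrist_force: [0.5, -0.7, 0.2]
finger_gap: 0.0912
```

```bash
python3 - <<'E'
from h import *
np.set_printoptions(precision=4,suppress=True)
s=arm.state();print(s['position'],s['joint_positions'],R.from_rotvec(s['tool_rot']).as_matrix())
shot('wrist','w1.png');shot('scene','s1.png');shot('top','t1.png')
E
```

```text
[ 0.521  -0.0372  0.2997] [-0.1158 -0.0065  2.0282 -0.0001  1.1202  1.7572] [[-0.0003  0.9547 -0.2976]
 [-0.0001 -0.2976 -0.9547]
 [-1.     -0.0003  0.0002]]
```

View pics/w1.png

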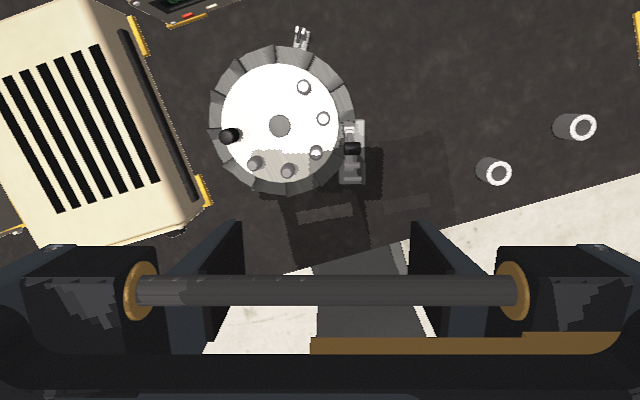

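View pics/t1.png

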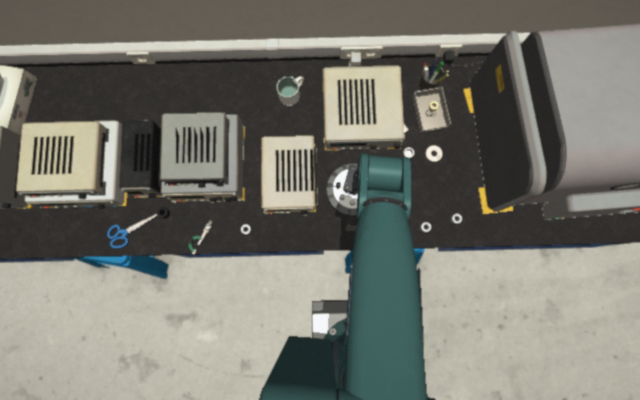

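View pics/s1.png

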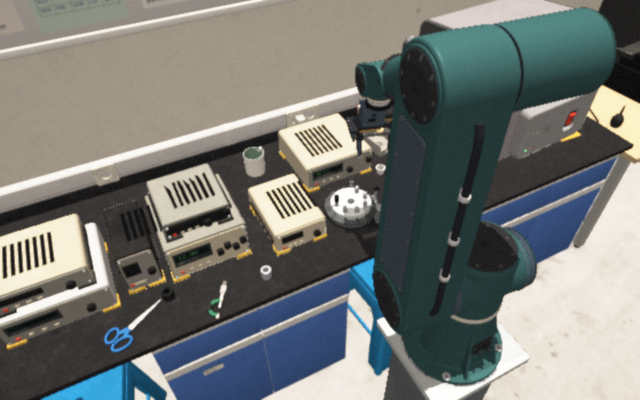

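```bash
python3 - <<'E'
from h import *
a=cv2.imread('pics/w1.png')
cv2.imwrite('pics/w1a.png',cv2.resize(a[15:205,195:385],None,fx=3.1,fy=3.1,interpolation=cv2.INTER_CUBIC))
cv2.imwrite('pics/w1b.png',cv2.resize(a[90:210,440:640],None,fx=4,fy=4,interpolation=cv2.INTER_CUBIC))
E
```

```text
(no output)
```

View pics/w1a.png

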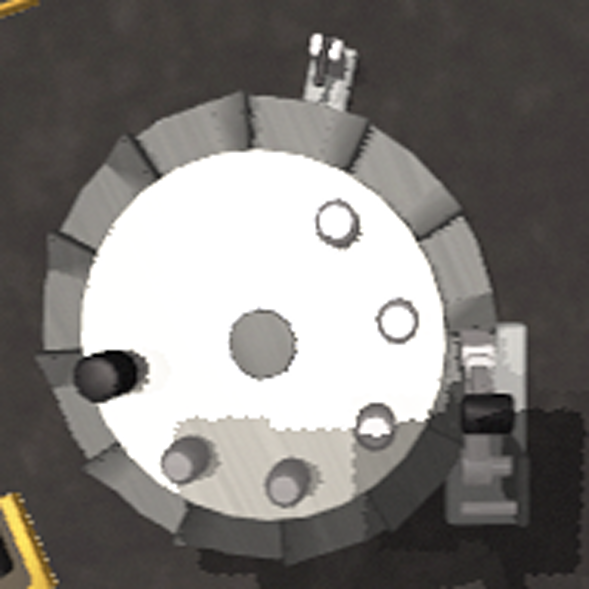

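View pics/w1b.png

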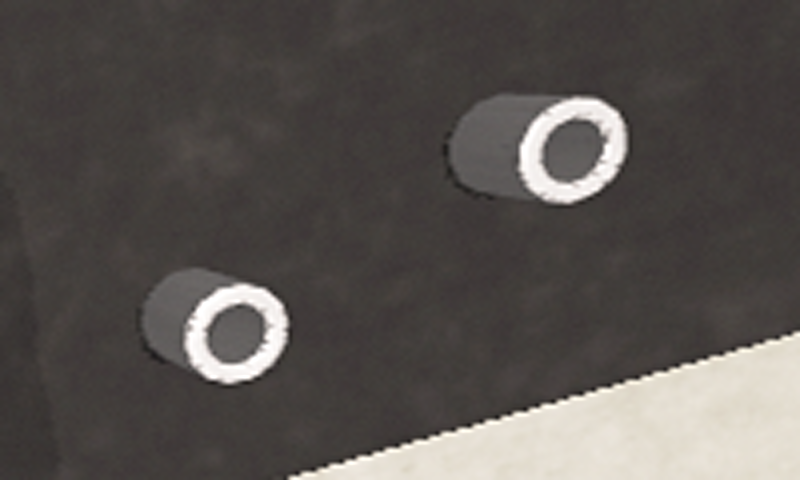

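```bash
python3 - <<'E'
from h import *
np.set_printoptions(precision=4,suppress=True)
f='w1.png'
g=lambda x,y,z:px2w(f,195+(x+.5)/3.1-.5,15+(y+.5)/3.1-.5,z)
c=g(264,350,.046);c2=g(263,343,.046)
print('c',c,'hub',c2)
for n,x,y,z in [('discL',81,350,.046),('discR',446,350,.046),('discT',264,150,.046),('ptr',326,70,.046),('s',337,222,.072),('s',398,320,.072),('s',376,428,.072),('s',288,484,.072),('s',182,464,.072),('hand',98,378,.094),('knob',489,414,.112)]:
    p=g(x,y,z);d=(p-c)[:2];print(n,p,np.hypot(*d),np.degrees(np.arctan2(d[1],d[0])))
g=lambda x,y,z:px2w(f,440+(x+.5)/4-.5,90+(y+.5)/4-.5,z)
print(g(237,333,.036),g(573,150,.036))
E
```

```text
c [0.5843 0.003  0.046 ] hub [0.587  0.0025 0.046 ]
discL [0.6062 0.0731 0.046 ] 0.07343214855209167 72.67166777982774
discR [ 0.5626 -0.0667  0.046 ] 0.07304748676037456 -107.3283322201722
discT [ 0.655 -0.022  0.046] 0.07492018141687666 -19.465418457782498
ptr [ 0.6744 -0.0534  0.046 ] 0.10631719080264887 -32.071178752299275
s [ 0.6202 -0.0415  0.072 ] 0.05718267032395504 -51.163347727258106
s [ 0.5804 -0.0523  0.072 ] 0.055489258099194104 -94.08762383249027
s [ 0.5443 -0.0321  0.072 ] 0.05323131567464075 -138.67683048296362
s [0.5338 0.0073 0.072 ] 0.050745282208311815 175.13200734209352
s [0.5535 0.044  0.072 ] 0.05130834639843292 126.97114657677801
hand [0.5939 0.056  0.094 ] 0.05383821829927402 79.80462138388674
knob [ 0.5423 -0.0736  0.112 ] 0.08735275835325225 -118.74288789379915
[ 0.4425 -0.2522  0.036 ] [ 0.4696 -0.3642  0.036 ]
```

```bash
python3 - <<'E'
from h import *
from scipy.optimize import least_squares
P=np.array([[.5939,.056],[.5535,.044],[.5338,.0073],[.5443,-.0321],[.5804,-.0523],[.6202,-.0415]])
a=np.radians(45)*np.arange(6)
f=lambda q:(q[:2]+.055*np.c_[np.cos(q[2]+a),np.sin(q[2]+a)]-P).ravel()
r=least_squares(f,[.587,.0025,1.4]);print(r.x,np.degrees(r.x[2]),r.fun.reshape(-1,2)*1e3)
c=r.x[:2];d=np.array([.6744,-.0534])-c;print(np.hypot(*d),np.degrees(np.arctan2(d[1],d[0])))
E
```

```text
[5.87333247e-01 1.44510557e-03 1.44976780e+00] 83.06557641679274 [[ 0.07357688  0.04277969]
 [-0.07771632  0.74691347]
 [-1.06442712  0.78543545]
 [-0.26856089 -0.36585774]
 [ 0.29291712 -0.85256854]
 [ 1.04421032 -0.35670232]]
0.10290094791996031 -32.207654080273926
```

Emit:
carry_out:
  deltas:
    - {"travel":[0.05,0.031,0.029],"rot":[0,0,0]}
    - {"travel":[0.1,0.031,0.029],"rot":[0,0,0]}
    - {"travel":[0.15,0.031,0.029],"rot":[0,0,0]}
    - {"travel":[0.18,0.031,0.029],"rot":[0,0,0]}
    - {"travel":[0.204,0.031,0.029],"rot":[0,0,0]}
    - {"travel":[0.204,0.031,0.029],"rot":[0,0,0]}
    - {"travel":[0.204,0.031,0.029],"rot":[0,0,0]}
  grip: 0.5

```text
t: 3.05
position: [0.5431, -0.0734, 0.0968]
tool_rot: [1.428, 1.051, -1.427]
wrist_force: [-0.2, 0.8, 0.0]
finger_gap: 0.0455
```

Emit:
carry_out:
  deltas:
    - {"travel":[0,0,0],"rot":[0,0,0]}
    - {"travel":[0,0,0],"rot":[0,0,0]}
    - {"travel":[0,0,0],"rot":[0,0,0]}
    - {"travel":[0,0,0],"rot":[0,0,0]}
  grip: 0
  newtons: 12

```text
t: 3.55
position: [0.5429, -0.073, 0.0962]
tool_rot: [1.428, 1.051, -1.426]
wrist_force: [-0.1, 2.0, 3.3]
finger_gap: 0.0176
```

```bash
python3 - <<'E'
from h import *
print(arm.state())
shot('wrist','w2.png')
E
```

```text
{'t': 3.55, 'joint_positions': array([-1.76188774e-01,  3.19777031e-01,  2.08740915e+00,  1.73967493e-04,
        7.33633481e-01,  1.69513373e+00]), 'qvel': array([-0.00151781,  0.00095438, -0.00055525, -0.00176327,  0.00203862,
        0.00030296]), 'joint_torque': array([-6.66392986e-01, -5.90212369e+01, -3.14077020e+01, -1.35897654e-01,
       -3.65482445e-02,  4.38917871e-02]), 'position': array([ 0.54294401, -0.07296475,  0.09623962]), 'tool_rot': array([ 1.42757669,  1.05116644, -1.42648342]), 'wrist_force': array([-0.06055227,  2.01240655,  3.30967994]), 'torque': array([ 0.26794065, -0.02020804,  0.02051433]), 'finger_gap': 0.01758936380527308}
```

View pics/w2.png

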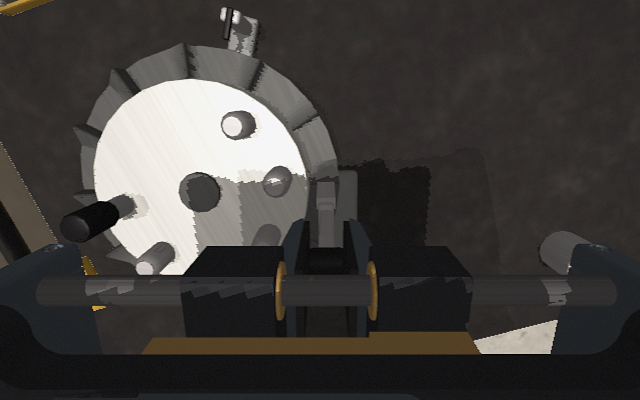

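Emit:
carry_out:
  deltas:
    - {"travel":[-0.006,-0.01,0],"rot":[0,0,0]}
    - {"travel":[-0.0104,-0.0204,0],"rot":[0,0,0]}
    - {"travel":[-0.0128,-0.0317,0],"rot":[0,0,0]}
    - {"travel":[-0.0132,-0.0432,0],"rot":[0,0,0]}
    - {"travel":[-0.0116,-0.0545,0],"rot":[0,0,0]}
    - {"travel":[-0.0081,-0.0655,0],"rot":[0,0,0]}
    - {"travel":[-0.0027,-0.0756,0],"rot":[0,0,0]}
    - {"travel":[0.0044,-0.0847,0],"rot":[0,0,0]}
    - {"travel":[0.013,-0.0924,0],"rot":[0,0,0]}
    - {"travel":[0.013,-0.0924,0],"rot":[0,0,0]}

```text
t: 4.85
position: [0.4549, -0.0463, 0.0834]
tool_rot: [1.427, 1.049, -1.425]
wrist_force: [0.4, -11.3, -2.0]
finger_gap: 0.0177
```

Emit:
carry_out:
  deltas:
    - {"travel":[0,0,0],"rot":[0,0,0]}
    - {"travel":[0,0,0],"rot":[0,0,0]}
    - {"travel":[-0.03,0,0],"rot":[0,0,0]}
    - {"travel":[-0.06,0,0],"rot":[0,0,0]}
    - {"travel":[-0.06,0,0],"rot":[0,0,0]}
  grip: 0.5

```text
t: 5.48
position: [0.4558, -0.0457, 0.145]
tool_rot: [1.429, 1.049, -1.424]
wrist_force: [-0.3, -0.0, -0.4]
finger_gap: 0.0459
```

```bash
python3 - <<'E'
from h import *
s=arm.state();print(s['position'],R.from_rotvec(s['tool_rot']).as_matrix(),s['joint_positions'])
shot('wrist','w3.png')
E
```

```text
[ 0.45575783 -0.04571204  0.14498539] [[ 4.27613241e-03  9.55140733e-01 -2.96121420e-01]
 [-5.22480150e-04 -2.96121953e-01 -9.55149996e-01]
 [-9.99990721e-01  4.23906542e-03 -7.67214608e-04]] [-1.50929306e-01  9.85803622e-02  2.24807443e+00  1.77836370e-04
  7.90631781e-01  1.72037330e+00]
```

View pics/w3.png

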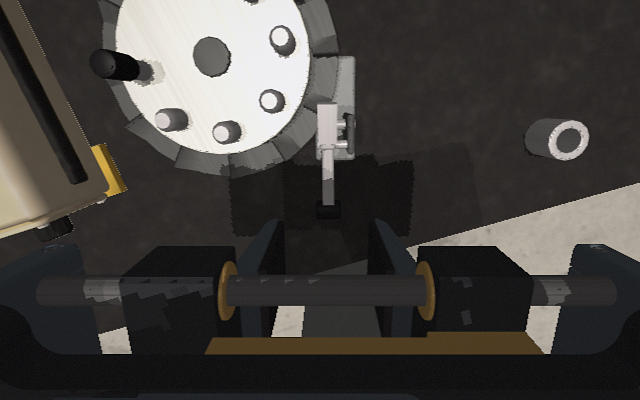

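```bash
python3 - <<'E'
from h import *
np.set_printoptions(precision=3,suppress=True)
def tri(obs):
    A=[];b=[]
    for f,u,v in obs:
        P,k=cam(f);d=P[:3,:3]@np.array([(u-k[2])/k[0],(v-k[3])/k[1],1]);d/=np.linalg.norm(d)
        M=np.eye(3)-np.outer(d,d);A.append(M);b.append(M@P[:3,3])
    return np.linalg.lstsq(np.vstack(A),np.hstack(b),rcond=None)[0]
print('box1 FR top',tri([('top0.png',314,208),('scene0.png',326,218.6)]))
print('box1 BR top',tri([('top0.png',316,136),('scene0.png',297,176)]))
print('box2 FR top',tri([('top0.png',403,139),('scene0.png',371,149)]))
print('box2 FL top',tri([('top0.png',325,139),('scene0.png',309,172)]))
for u,v in [(315,210),(325,150),(403,150)]: print(px2w('top0.png',u,v,0))
E
```

```text
box1 FR top [0.512 0.142 0.092]
box1 BR top [0.776 0.129 0.072]
box2 FR top [ 0.747 -0.176  0.109]
box2 FL top [0.755 0.093 0.094]
[0.518 0.14  0.   ]
[0.744 0.097 0.   ]
[ 0.736 -0.194  0.   ]
```

Emit:
carry_out:
  deltas:
    - {"travel":[0.0,0.102,-0.138],"rot":[-100,0,0]}
    - {"travel":[0.0,0.102,-0.138],"rot":[-100,0,0]}
    - {"travel":[0.0,0.102,-0.138],"rot":[-100,0,0]}
    - {"travel":[0.0,0.102,-0.138],"rot":[-100,0,0]}
    - {"travel":[0.0,0.102,-0.138],"rot":[-100,0,0]}
    - {"travel":[0.0,0.102,-0.138],"rot":[-100,0,0]}
    - {"travel":[0.0,0.102,-0.138],"rot":[-100,0,0]}
    - {"travel":[0.0,0.102,-0.138],"rot":[-100,0,0]}
    - {"travel":[0.0,0.102,-0.138],"rot":[-100,0,0]}
    - {"travel":[0.0,0.102,-0.138],"rot":[-100,0,0]}
    - {"travel":[0.0,0.102,-0.138],"rot":[-100,0,0]}
    - {"travel":[0.0,0.102,-0.138],"rot":[-100,0,0]}

```text
t: 7.02
position: [0.5923, 0.056, 0.1423]
tool_rot: [0.1, 1.569, -0.1]
wrist_force: [-0.3, 0.2, 0.4]
finger_gap: 0.0452
```

```bash
python3 - <<'E'
from h import *
np.set_printoptions(precision=4,suppress=True)
s=arm.state();M=R.from_rotvec(s['tool_rot']).as_matrix();print(s['position'],M,s['joint_positions'])
print('d to target in tool',M.T@(np.array([.594,.056,.077])-s['position']))
shot('wrist','w4.png')
E
```

```text
[0.5923 0.056  0.1423] [[-0.0008  0.1273  0.9919]
 [-0.      0.9919 -0.1273]
 [-1.     -0.0001 -0.0008]] [0.055  0.3133 1.9815 0.     0.8475 0.1826]
d to target in tool [0.0653 0.0002 0.0017]
```

View pics/w4.png

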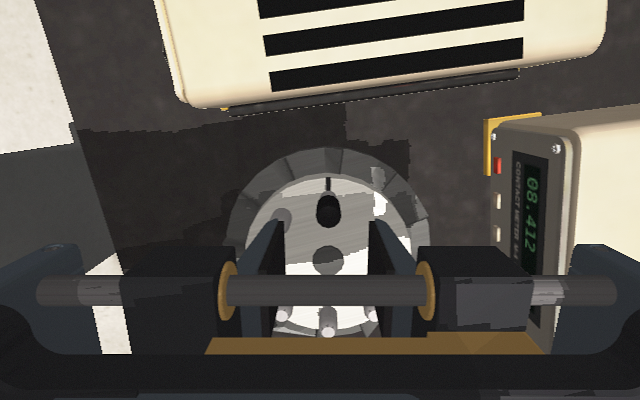

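```bash
python3 - <<'E'
from h import *
print(w2px('w4.png',[.594,.056,.094]),w2px('w4.png',[.5873,.0015,.046]),px2w('w4.png',328,212,.094))
a=cv2.imread('pics/w4.png')
cv2.imwrite('pics/w4a.png',cv2.resize(a[140:290,250:420],None,fx=4,fy=4,interpolation=cv2.INTER_CUBIC))
E
```

```text
[328.69749165 218.53338993] [328.49568349 259.79400458] [0.59411959 0.0607825  0.094     ]
```

View pics/w4a.png

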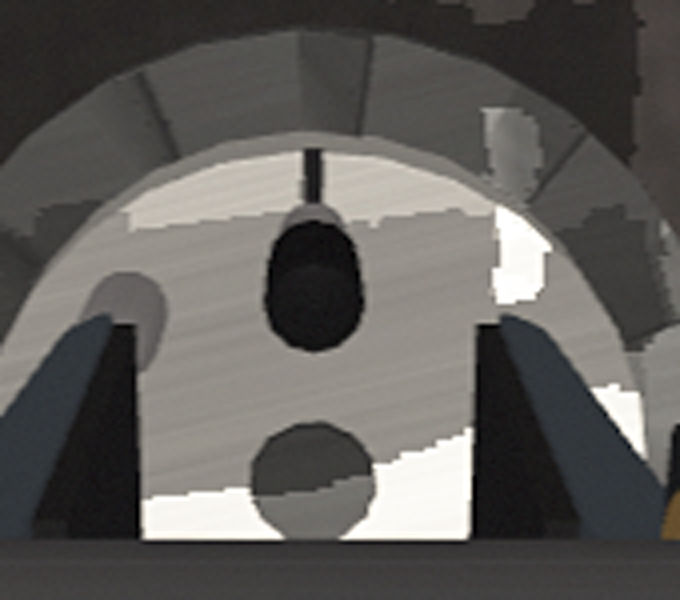

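Emit:
carry_out:
  deltas:
    - {"travel":[0.03,0.001,0.001],"rot":[0,0,0]}
    - {"travel":[0.05,0.001,0.001],"rot":[0,0,0]}
    - {"travel":[0.065,0.001,0.001],"rot":[0,0,0]}
    - {"travel":[0.065,0.001,0.001],"rot":[0,0,0]}
    - {"travel":[0.065,0.001,0.001],"rot":[0,0,0]}

```text
t: 7.7
position: [0.5942, 0.0569, 0.0784]
tool_rot: [0.099, 1.568, -0.099]
wrist_force: [1.0, -0.2, -0.6]
finger_gap: 0.0456
```

Emit:
carry_out:
  deltas:
    - {"travel":[0,0,0],"rot":[0,0,0]}
    - {"travel":[0,0,0],"rot":[0,0,0]}
    - {"travel":[0,0,0],"rot":[0,0,0]}
    - {"travel":[0,0,0],"rot":[0,0,0]}
  grip: 0
  newtons: 15

```text
t: 8.2
position: [0.5939, 0.0568, 0.0782]
tool_rot: [0.099, 1.568, -0.099]
wrist_force: [-0.1, 0.1, 3.9]
finger_gap: 0.0174
```

```bash
python3 - <<'E'
from h import *
np.set_printoptions(precision=4,suppress=True)
s=arm.state();M=R.from_rotvec(s['tool_rot']).as_matrix();print(s['position'],M,s['finger_gap'],s['wrist_force'])
c=np.array([.5873,.0015]);p=s['position'][:2];d=p-c;print(np.hypot(*d),np.degrees(np.arctan2(d[1],d[0])))
d=d/np.hypot(*d)*.055
for t in list(range(10,121,10))+[115]:
    q=c+R.from_euler('z',-t,degrees=True).as_matrix()[:2,:2]@d
    v=M.T@np.r_[q-p,0]; print(t,v.round(4))
E
```

```text
[0.5939 0.0568 0.0782] [[ 0.0004  0.1258  0.9921]
 [ 0.      0.9921 -0.1258]
 [-1.      0.0001  0.0004]] 0.017390015832210542 [-0.0684  0.1247  3.929 ]
0.05572422238011567 83.16088270707665
10 [ 0.     -0.0015  0.0096]
20 [ 0.     -0.0039  0.0188]
30 [ 0.     -0.0079  0.0276]
40 [ 0.     -0.0134  0.0354]
50 [ 0.     -0.0201  0.0423]
60 [ 0.     -0.0279  0.0478]
70 [ 0.     -0.0366  0.0519]
80 [ 0.     -0.0458  0.0545]
90 [ 0.     -0.0553  0.0554]
100 [ 0.     -0.0649  0.0546]
110 [ 0.     -0.0742  0.0522]
120 [ 0.     -0.0829  0.0482]
115 [ 0.     -0.0786  0.0504]
```

Emit:
carry_out:
  deltas:
    - {"travel":[0,-0.0013,0.0096],"rot":[10,0,0]}
    - {"travel":[0,-0.0037,0.0188],"rot":[20,0,0]}
    - {"travel":[0,-0.0077,0.0276],"rot":[30,0,0]}
    - {"travel":[0,-0.0132,0.0354],"rot":[40,0,0]}
    - {"travel":[0,-0.0199,0.0423],"rot":[50,0,0]}
    - {"travel":[0,-0.0277,0.0478],"rot":[60,0,0]}
    - {"travel":[0,-0.0364,0.0519],"rot":[70,0,0]}
    - {"travel":[0,-0.0456,0.0545],"rot":[80,0,0]}
    - {"travel":[0,-0.0551,0.0554],"rot":[90,0,0]}
    - {"travel":[0,-0.0647,0.0546],"rot":[100,0,0]}
    - {"travel":[0,-0.074,0.0522],"rot":[110,0,0]}
    - {"travel":[0,-0.074,0.0522],"rot":[110,0,0]}

```text
t: 9.7
position: [0.635, -0.0231, 0.078]
tool_rot: [1.551, 0.945, -1.555]
wrist_force: [-7.8, 3.3, 10.8]
finger_gap: 0.0171
```

Emit:
carry_out:
  deltas:
    - {"travel":[0,0,0],"rot":[0,0,0]}
    - {"travel":[0,0,0],"rot":[0,0,0]}

```text
t: 9.95
position: [0.6352, -0.0228, 0.078]
tool_rot: [1.549, 0.947, -1.552]
wrist_force: [-8.4, 3.1, 10.3]
finger_gap: 0.0173
```

```bash
python3 - <<'E'
from h import *
np.set_printoptions(precision=4,suppress=True)
s=arm.state();M=R.from_rotvec(s['tool_rot']).as_matrix();print(s['position'],M,s['finger_gap'],s['wrist_force'],s['joint_positions'])
c=np.array([.5873,.0015]);p=s['position'][:2];d=p-c;print(np.hypot(*d),np.degrees(np.arctan2(d[1],d[0])))
shot('wrist','w5.png')
E
```

```text
[ 0.6352 -0.0228  0.078 ] [[-0.0024  0.889  -0.4578]
 [ 0.0006 -0.4578 -0.889 ]
 [-1.     -0.0024  0.0006]] 0.01731758932821418 [-8.3933  3.0868 10.2812] [-0.0728  0.4646  1.9105  0.0006  0.7689  1.9732]
0.053708416779970396 -26.936401849498452
```

View pics/w5.png

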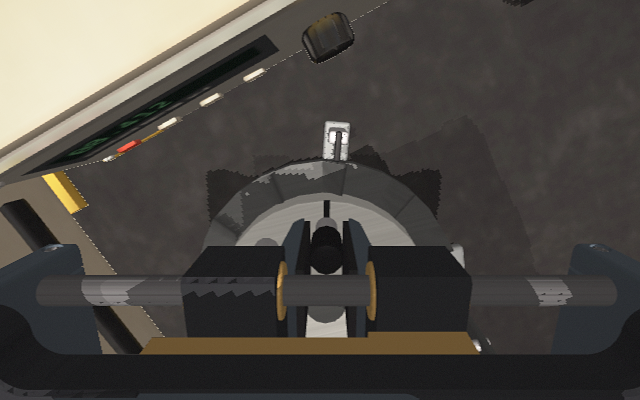

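```bash
python3 - <<'E'
from h import *
a=cv2.imread('pics/w5.png')
cv2.imwrite('pics/w5a.png',cv2.resize(a[110:230,270:390],None,fx=5,fy=5,interpolation=cv2.INTER_CUBIC))
E
```

```text
(no output)
```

View pics/w5a.png

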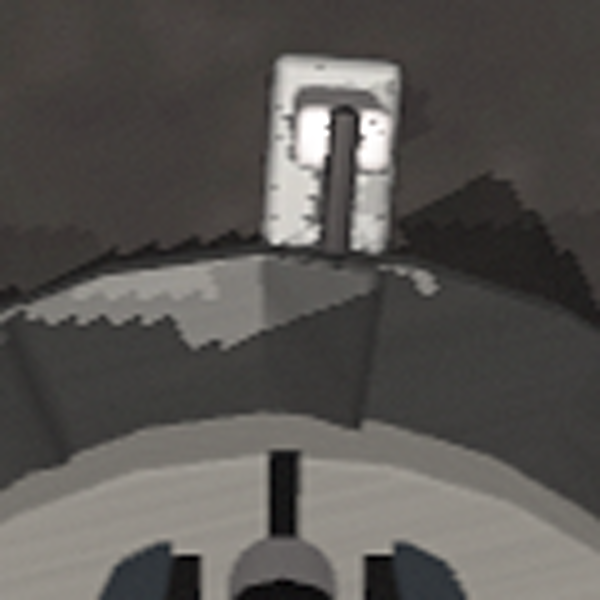

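```bash
python3 - <<'E'
from h import *
np.set_printoptions(precision=4,suppress=True)
g=lambda x,y,z:px2w('w5.png',270+(x+.5)/5-.5,110+(y+.5)/5-.5,z)
c=np.array([.5873,.0015])
for x,y in [(284,460),(284,530),(338,240),(343,115),(344,65),(335,245),(330,58)]:
    p=g(x,y,.046);d=p[:2]-c;print(x,y,p,np.hypot(*d),np.degrees(np.arctan2(d[1],d[0])))
p=g(284,460,.046);q=g(284,530,.046);d=(p-q);print('line dir',np.degrees(np.arctan2(d[1],d[0])))
p=g(343,115,.046);q=g(338,240,.046);d=(p-q);print('ptr line dir',np.degrees(np.arctan2(d[1],d[0])))
E
```

```text
284 460 [ 0.6502 -0.031   0.046 ] 0.07080981935902105 -27.31458997368243
284 530 [ 0.6419 -0.0267  0.046 ] 0.061476570259141716 -27.32606740183412
338 240 [ 0.672  -0.0496  0.046 ] 0.09897194607592422 -31.105440353499198
343 115 [ 0.6852 -0.0569  0.046 ] 0.11396690465938938 -30.83034210433191
344 65 [ 0.6903 -0.0596  0.046 ] 0.119791255322353 -30.685407130201526
335 245 [ 0.6717 -0.049   0.046 ] 0.09833707483862025 -30.91994100304056
330 58 [ 0.6918 -0.0585  0.046 ] 0.12051149429606497 -29.87225517163708
line dir -27.23899010453019
ptr line dir -29.015350349791703
```

Emit:
carry_out:
  deltas:
    - {"travel":[0,0,0.002],"rot":[2,0,0]}
    - {"travel":[0,0,0.0036],"rot":[3.7,0,0]}
    - {"travel":[0,0,0.0036],"rot":[3.7,0,0]}
    - {"travel":[0,0,0.0036],"rot":[3.7,0,0]}

```text
t: 10.5
position: [0.6336, -0.0256, 0.078]
tool_rot: [1.594, 0.905, -1.597]
wrist_force: [-7.2, 6.2, 10.6]
finger_gap: 0.0174
```

```bash
python3 - <<'E'
from h import *
np.set_printoptions(precision=4,suppress=True)
s=arm.state();M=R.from_rotvec(s['tool_rot']).as_matrix();print(s['position'],M,s['finger_gap'],s['wrist_force'],s['joint_positions'])
shot('wrist','w6.png')
a=cv2.imread('pics/w6.png')
cv2.imwrite('pics/w6a.png',cv2.resize(a[110:230,270:390],None,fx=5,fy=5,interpolation=cv2.INTER_CUBIC))
E
```

```text
[ 0.6336 -0.0256  0.078 ] [[-0.0023  0.8576 -0.5143]
 [ 0.001  -0.5143 -0.8576]
 [-1.     -0.0025  0.0003]] 0.01735931313470401 [-7.2433  6.236  10.5604] [-0.0775  0.4627  1.9136  0.0012  0.7676  2.0325]
```

View pics/w6a.png

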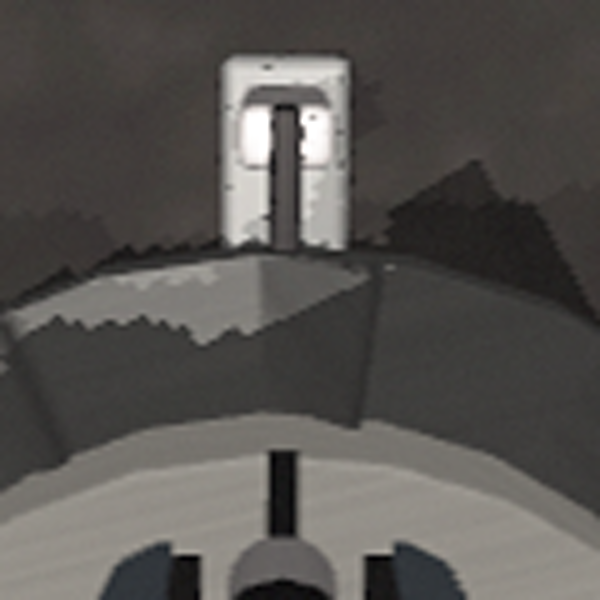

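Emit:
carry_out:
  deltas:
    - {"travel":[0,0,0],"rot":[0,0,0]}
    - {"travel":[0,0,0],"rot":[0,0,0]}
    - {"travel":[0,0,0],"rot":[0,0,0]}
    - {"travel":[-0.04,0,0],"rot":[0,0,0]}
    - {"travel":[-0.08,-0.03,0],"rot":[0,0,0]}
    - {"travel":[-0.12,-0.06,0],"rot":[0,0,0]}
    - {"travel":[-0.12,-0.06,0],"rot":[0,0,0]}
    - {"travel":[-0.12,-0.06,0],"rot":[0,0,0]}
  grip: 0.5

```text
t: 11.55
position: [0.5832, 0.0044, 0.1976]
tool_rot: [1.595, 0.903, -1.594]
wrist_force: [0.2, -0.2, -0.1]
finger_gap: 0.0458
```

```bash
python3 - <<'E'
from h import *
np.set_printoptions(precision=4,suppress=True)
s=arm.state();M=R.from_rotvec(s['tool_rot']).as_matrix();print(s['position'],M,s['finger_gap'],s['wrist_force'],s['joint_positions'])
shot('wrist','w7.png')
a=cv2.imread('pics/w7.png')
cv2.imwrite('pics/w7a.png',cv2.resize(a[0:240,180:480],None,fx=2.5,fy=2.5,interpolation=cv2.INTER_CUBIC))
E
```

```text
[0.5832 0.0044 0.1976] [[ 0.0002  0.8579 -0.5139]
 [-0.0001 -0.5139 -0.8579]
 [-1.      0.0002 -0.    ]] 0.045753504644626034 [ 0.2169 -0.2066 -0.0988] [-0.0324  0.2184  1.9829 -0.0001  0.9401  2.0781]
```

View pics/w7a.png

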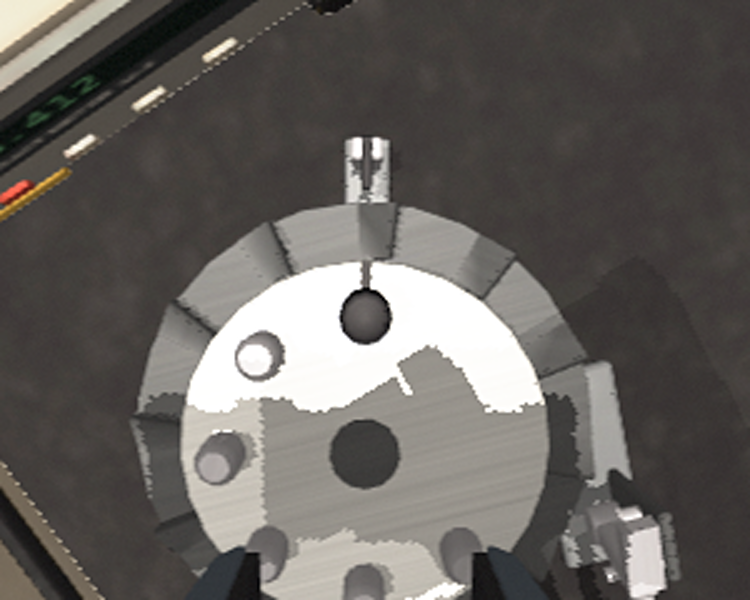

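```bash
python3 - <<'E'
from h import *
np.set_printoptions(precision=4,suppress=True)
print('knob',px2w('w3.png',328,208,.088),px2w('w3.png',317.5,208,.085),px2w('w3.png',339.5,208,.085))
g=lambda x,y,z:px2w('w7.png',180+(x+.5)/2.5-.5,0+(y+.5)/2.5-.5,z)
print('hub',g(364,454,.046),'handle',g(366,316,.094),'ptr',g(367,180,.046),'sp',g(258,356,.072),g(216,462,.072))
s=arm.state();M=R.from_rotvec(s['tool_rot']).as_matrix()
print(M.T@(np.array([.449,-.0445,.12])-s['position']))
E
```

```text
knob [ 0.4604 -0.0487  0.088 ] [ 0.4618 -0.0412  0.085 ] [ 0.4571 -0.0564  0.085 ]
hub [0.5863 0.0032 0.046 ] handle [ 0.6342 -0.0264  0.094 ] ptr [ 0.6728 -0.05    0.046 ] sp [0.6407 0.0139 0.072 ] [0.6165 0.0479 0.072 ]
[ 0.0771 -0.0899  0.1107]
```

```bash
python3 - <<'E'
from h import *
np.set_printoptions(precision=4,suppress=True)
a=cv2.imread('pics/w3.png')
cv2.imwrite('pics/w3a.png',cv2.resize(a[90:230,260:400],None,fx=4,fy=4,interpolation=cv2.INTER_CUBIC))
for v in (205,210,215,218):print(px2w('w3.png',328,v,.082))
E
```

```text
[ 0.4609 -0.0489  0.082 ]
[ 0.4572 -0.0477  0.082 ]
[ 0.4535 -0.0466  0.082 ]
[ 0.4513 -0.0459  0.082 ]
```

View pics/w3a.png

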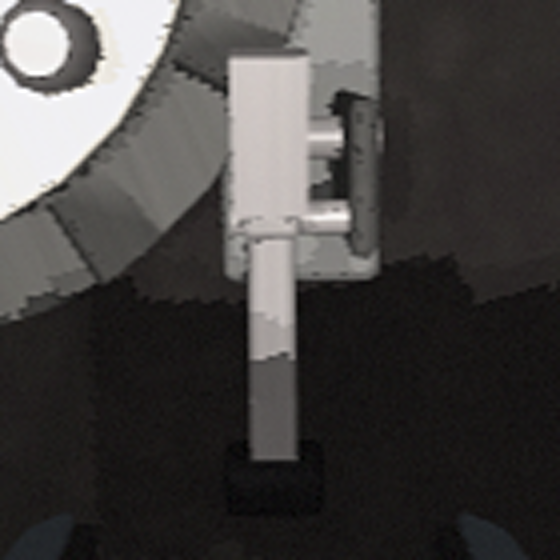

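Emit:
carry_out:
  deltas:
    - {"travel":[0.0,-0.0836,0.11],"rot":[-14.6,0,0]}
    - {"travel":[0.0,-0.0836,0.11],"rot":[-14.6,0,0]}
    - {"travel":[0.0,-0.0836,0.11],"rot":[-14.6,0,0]}
    - {"travel":[0.0,-0.0836,0.11],"rot":[-14.6,0,0]}
    - {"travel":[0.05,-0.0836,0.11],"rot":[-14.6,0,0]}
    - {"travel":[0.09,-0.0836,0.11],"rot":[-14.6,0,0]}
    - {"travel":[0.11,-0.0836,0.11],"rot":[-14.6,0,0]}
    - {"travel":[0.1236,-0.0836,0.11],"rot":[-14.6,0,0]}
    - {"travel":[0.1236,-0.0836,0.11],"rot":[-14.6,0,0]}
    - {"travel":[0.1236,-0.0836,0.11],"rot":[-14.6,0,0]}

```text
t: 12.85
position: [0.4557, -0.0469, 0.0749]
tool_rot: [1.416, 1.06, -1.415]
wrist_force: [0.0, 0.0, 0.1]
finger_gap: 0.0458
```

Emit:
carry_out:
  deltas:
    - {"travel":[0,0,0],"rot":[0,0,0]}
    - {"travel":[0,0,0],"rot":[0,0,0]}
    - {"travel":[0,0,0],"rot":[0,0,0]}
    - {"travel":[0,0,0],"rot":[0,0,0]}
  grip: 0
  newtons: 10

```text
t: 13.35
position: [0.455, -0.047, 0.0745]
tool_rot: [1.416, 1.06, -1.416]
wrist_force: [-0.9, -1.6, 3.1]
finger_gap: 0.0179
```

```bash
python3 - <<'E'
from h import *
np.set_printoptions(precision=4,suppress=True)
s=arm.state();M=R.from_rotvec(s['tool_rot']).as_matrix();print(s['position'],M,s['finger_gap'],s['wrist_force'],s['joint_positions'])
shot('wrist','w8.png')
E
```

```text
[ 0.455  -0.047   0.0745] [[ 0.0003  0.9597 -0.2812]
 [-0.0001 -0.2812 -0.9597]
 [-1.      0.0003  0.    ]] 0.017948393194739422 [-0.8925 -1.6269  3.1029] [-0.1539  0.2394  2.2648 -0.0001  0.6371  1.7021]
```

View pics/w8.png

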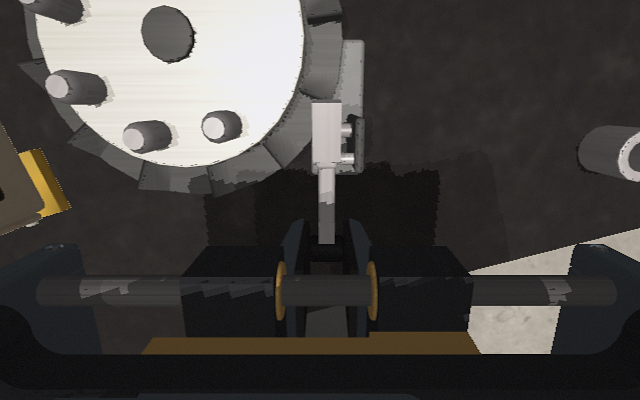

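Emit:
carry_out:
  deltas:
    - {"travel":[-0.0097,0.0061,0],"rot":[0,0,0]}
    - {"travel":[-0.0183,0.0138,0],"rot":[0,0,0]}
    - {"travel":[-0.0254,0.0229,0],"rot":[0,0,0]}
    - {"travel":[-0.0308,0.033,0],"rot":[0,0,0]}
    - {"travel":[-0.0343,0.044,0],"rot":[0,0,0]}
    - {"travel":[-0.0359,0.0553,0],"rot":[0,0,0]}
    - {"travel":[-0.0355,0.0668,0],"rot":[0,0,0]}
    - {"travel":[-0.0331,0.0781,0],"rot":[0,0,0]}
    - {"travel":[-0.0288,0.0888,0],"rot":[0,0,0]}
    - {"travel":[-0.0241,0.0967,0],"rot":[0,0,0]}
    - {"travel":[-0.0241,0.0967,0],"rot":[0,0,0]}

```text
t: 14.78
position: [0.5484, -0.0743, 0.0981]
tool_rot: [1.416, 1.06, -1.416]
wrist_force: [1.2, -4.3, 3.6]
finger_gap: 0.0181
```

```bash
python3 - <<'E'
from h import *
np.set_printoptions(precision=4,suppress=True)
s=arm.state();print(s['position'],s['finger_gap'],s['wrist_force'])
shot('wrist','w9.png')
E
```

```text
[ 0.5484 -0.0743  0.0981] 0.01811779826348446 [ 1.2202 -4.2967  3.6299]
```

View pics/w9.png

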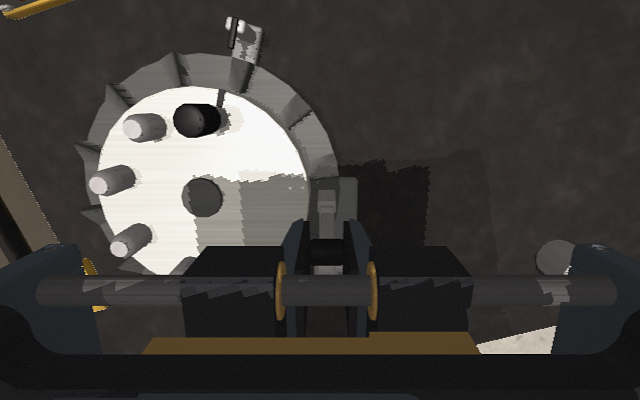

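Emit:
carry_out:
  deltas:
    - {"travel":[0,0,0],"rot":[0,0,0]}
    - {"travel":[0,0,0],"rot":[0,0,0]}
    - {"travel":[0,0,0],"rot":[0,0,0]}
    - {"travel":[-0.05,0,0],"rot":[0,0,0]}
    - {"travel":[-0.09,-0.05,0],"rot":[0,0,0]}
    - {"travel":[-0.12,-0.09,0],"rot":[0,0,0]}
    - {"travel":[-0.12,-0.09,0],"rot":[0,0,0]}
    - {"travel":[-0.12,-0.09,0],"rot":[0,0,0]}
  grip: 0.5

```text
t: 15.82
position: [0.4617, -0.0488, 0.2183]
tool_rot: [1.416, 1.06, -1.416]
wrist_force: [-0.6, -0.2, -0.7]
finger_gap: 0.0455
```

```bash
python3 - <<'E'
from h import *
np.set_printoptions(precision=4,suppress=True)
s=arm.state();M=R.from_rotvec(s['tool_rot']).as_matrix();print(s['position'],M)
shot('wrist','w10.png')
a=cv2.imread('pics/w10.png')
cv2.imwrite('pics/w10a.png',cv2.resize(a[0:240,150:450],None,fx=2.5,fy=2.5,interpolation=cv2.INTER_CUBIC))
E
```

```text
[ 0.4617 -0.0488  0.2183] [[ 0.0005  0.9597 -0.2811]
 [-0.     -0.2811 -0.9597]
 [-1.      0.0005 -0.0001]]
```

View pics/w10a.png

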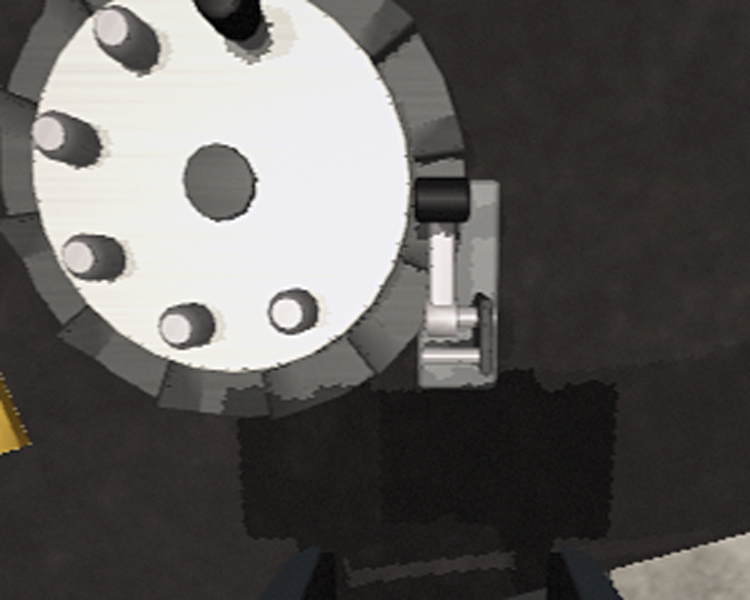

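```bash
python3 - <<'E'
from h import *
np.set_printoptions(precision=4,suppress=True)
g=lambda x,y,z:px2w('w10.png',150+(x+.5)/2.5-.5,0+(y+.5)/2.5-.5,z)
print('knob',g(442,199,.105),'before',px2w('w1.png',195+489/3.1,15+413/3.1,.105),'hinge',g(450,319,.052))
print('hub',g(219,181,.046),'sp',[g(*p,.072) for p in [(112,27),(49,132),(78,257),(181,326),(291,312)]])
from scipy.optimize import least_squares
P=np.array([g(*p,.072)[:2] for p in [(112,27),(49,132),(78,257),(181,326),(291,312)]])
a=np.radians(45)*np.arange(1,6)
f=lambda q:(q[:2]+.055*np.c_[np.cos(q[2]+a),np.sin(q[2]+a)]-P).ravel()
r=least_squares(f,[.587,.0025,-.5]);print(r.x,np.degrees(r.x[2]),r.fun.reshape(-1,2)*1e3)
E
```

```text
knob [ 0.5534 -0.0762  0.105 ] before [ 0.5412 -0.0742  0.105 ] hinge [ 0.513  -0.0678  0.052 ]
hub [0.5877 0.0032 0.046 ] sp [array([0.6402, 0.0153, 0.072 ]), array([0.6156, 0.0492, 0.072 ]), array([0.5737, 0.056 , 0.072 ]), array([0.54  , 0.0289, 0.072 ]), array([ 0.5333, -0.0121,  0.072 ])]
[ 0.5871  0.0018 -0.5353] -30.670908564369153 [[ 0.2494  0.0537]
 [-0.4533 -0.1376]
 [-0.1732 -0.9898]
 [-0.1711  0.871 ]
 [ 0.5482  0.2027]]
```

```bash
python3 - <<'E'
from h import *
np.set_printoptions(precision=4,suppress=True)
s=arm.state();M=R.from_rotvec(s['tool_rot']).as_matrix()
for dy in (0,.02,.04,.06,.1):
    for z in (.036,.1): print(dy,z,w2px('w10.png',np.r_[(s['position']+M[:,1]*dy)[:2],z]))
E
```

```text
0 0.036 [325.9314 177.9349]
0 0.1 [325.9455 193.0501]
0.02 0.036 [325.9292 159.4906]
0.02 0.1 [325.9431 171.017 ]
0.04 0.036 [325.927 140.477]
0.04 0.1 [325.9407 148.1587]
0.06 0.036 [325.9246 120.8676]
0.06 0.1 [325.9381 124.4281]
0.1 0.036 [325.9198  79.7452]
0.1 0.1 [325.9326  74.142 ]
```

Emit:
carry_out:
  deltas:
    - {"travel":[0.02,0.039,0.2],"rot":[-30.6,0,0]}
    - {"travel":[0.02,0.039,0.2],"rot":[-30.6,0,0]}
    - {"travel":[0.02,0.039,0.2],"rot":[-30.6,0,0]}
    - {"travel":[0.02,0.039,0.2],"rot":[-30.6,0,0]}
    - {"travel":[0.02,0.039,0.2],"rot":[-30.6,0,0]}
    - {"travel":[0.02,0.039,0.2],"rot":[-30.6,0,0]}
    - {"travel":[0.02,0.039,0.2],"rot":[-30.6,0,0]}
  grip: 0.66

```text
t: 16.75
position: [0.4427, -0.2508, 0.198]
tool_rot: [1.023, 1.318, -1.023]
wrist_force: [-1.3, -0.0, 0.4]
finger_gap: 0.0603
```

```bash
python3 - <<'E'
from h import *
np.set_printoptions(precision=4,suppress=True)
s=arm.state();M=R.from_rotvec(s['tool_rot']).as_matrix();print(s['position'],M,s['joint_positions'])
shot('wrist','w11.png')
print(w2px('w11.png',[.4425,-.2522,.036]))
E
```

```text
[ 0.4427 -0.2508  0.198 ] [[-0.0006  0.969   0.2472]
 [ 0.0005  0.2472 -0.969 ]
 [-1.     -0.0004 -0.0006]] [-0.5614  0.0976  2.1255  0.0001  0.9192  0.7596]
[327.2904 182.4245]
```

View pics/w11.png

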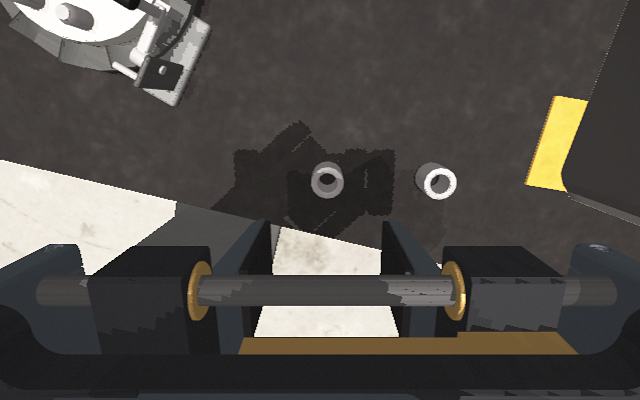

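Emit:
carry_out:
  deltas:
    - {"travel":[0.06,0,0.001],"rot":[0,0,0]}
    - {"travel":[0.11,0,0.001],"rot":[0,0,0]}
    - {"travel":[0.15,0,0.001],"rot":[0,0,0]}
    - {"travel":[0.175,0,0.001],"rot":[0,0,0]}
    - {"travel":[0.186,0,0.001],"rot":[0,0,0]}
    - {"travel":[0.186,0,0.001],"rot":[0,0,0]}
    - {"travel":[0.186,0,0.001],"rot":[0,0,0]}

```text
t: 17.68
position: [0.4435, -0.2529, 0.0134]
tool_rot: [1.023, 1.315, -1.023]
wrist_force: [0.7, 0.2, 0.4]
finger_gap: 0.0606
```

Emit:
carry_out:
  deltas:
    - {"travel":[0,0,0],"rot":[0,0,0]}
    - {"travel":[0,0,0],"rot":[0,0,0]}
    - {"travel":[0,0,0],"rot":[0,0,0]}
    - {"travel":[0,0,0],"rot":[0,0,0]}
  grip: 0
  newtons: 8

```text
t: 18.18
position: [0.4429, -0.2528, 0.0126]
tool_rot: [1.024, 1.316, -1.024]
wrist_force: [-0.8, -0.1, 6.2]
finger_gap: 0.0346
```

Emit:
carry_out:
  deltas:
    - {"travel":[0,0,0],"rot":[0,0,0]}
    - {"travel":[0,0,0],"rot":[0,0,0]}
    - {"travel":[0,0,0],"rot":[-90,0,0]}
    - {"travel":[0,0,0],"rot":[-90,0,0]}
    - {"travel":[0,0,0],"rot":[-90,0,0]}
    - {"travel":[0,0,0],"rot":[-90,0,0]}
    - {"travel":[0,0,0],"rot":[-90,0,0]}
    - {"travel":[0,0,0],"rot":[-90,0,0]}
    - {"travel":[0,0,0],"rot":[-90,0,0]}
    - {"travel":[0,0,0],"rot":[-90,0,0]}
    - {"travel":[0,0,0],"rot":[-90,0,0]}
    - {"travel":[0,0,0],"rot":[-90,0,0]}
  grip: 0.66

```text
t: 19.68
position: [0.4427, -0.2526, 0.0123]
tool_rot: [-0.195, 1.562, 0.195]
wrist_force: [-1.1, 0.0, 0.7]
finger_gap: 0.0602
```

Emit:
carry_out:
  deltas:
    - {"travel":[0,0,0],"rot":[0,0,0]}
    - {"travel":[0,0,0],"rot":[0,0,0]}
    - {"travel":[0,0,0],"rot":[0,0,0]}
    - {"travel":[0,0,0],"rot":[0,0,0]}
  grip: 0
  newtons: 25

```text
t: 20.18
position: [0.4427, -0.2527, 0.0124]
tool_rot: [-0.195, 1.562, 0.195]
wrist_force: [0.2, 0.3, 0.1]
finger_gap: 0.0338
```

```bash
python3 - <<'E'
from h import *
np.set_printoptions(precision=4,suppress=True)
s=arm.state();M=R.from_rotvec(s['tool_rot']).as_matrix();print(s['position'],M,s['joint_positions'])
c=np.array([.5871,.0018])
for az in (14.3,194.3):
    t=c+.055*np.array([np.cos(np.radians(az)),np.sin(np.radians(az))]);print(az,t,M.T@(np.r_[t,.12]-s['position']))
E
```

```text
[ 0.4427 -0.2527  0.0124] [[-0.     -0.2462  0.9692]
 [ 0.      0.9692  0.2462]
 [-1.      0.      0.    ]] [-0.5643  0.4315  2.1629  0.      0.5472 -0.8131]
14.3 [0.6404 0.0154] [-0.1076  0.2111  0.2576]
194.3 [ 0.5338 -0.0118] [-0.1076  0.211   0.1476]
```

Emit:
carry_out:
  deltas:
    - {"travel":[-0.05,0,0],"rot":[0,0,0]}
    - {"travel":[-0.11,0,0],"rot":[0,0,0]}
    - {"travel":[-0.15,0.02,0.03],"rot":[0,0,0]}
    - {"travel":[-0.15,0.05,0.07],"rot":[0,0,0]}
    - {"travel":[-0.15,0.09,0.12],"rot":[0,0,0]}
    - {"travel":[-0.15,0.13,0.17],"rot":[0,0,0]}
    - {"travel":[-0.15,0.17,0.21],"rot":[0,0,0]}
    - {"travel":[-0.15,0.2,0.245],"rot":[0,0,0]}
    - {"travel":[-0.15,0.2111,0.2576],"rot":[0,0,0]}
    - {"travel":[-0.15,0.2111,0.2576],"rot":[0,0,0]}
    - {"travel":[-0.15,0.2111,0.2576],"rot":[0,0,0]}

```text
t: 21.55
position: [0.6396, 0.0144, 0.1622]
tool_rot: [-0.195, 1.563, 0.195]
wrist_force: [-0.7, -0.1, -1.6]
finger_gap: 0.034
```

```bash
python3 - <<'E'
from h import *
np.set_printoptions(precision=4,suppress=True)
s=arm.state();M=R.from_rotvec(s['tool_rot']).as_matrix();print(s['position'],s['joint_positions'],s['finger_gap'],s['wrist_force'])
shot('wrist','w12.png');shot('top','t12.png')
t=np.array([.6404,.0154]);print(M.T@(np.r_[t,.058]-s['position']))
print([w2px('w12.png',[*t,z]) for z in (.046,.072)])
E
```

```text
[0.6396 0.0144 0.1622] [-0.0139  0.3506  1.8836 -0.0001  0.9082 -0.262 ] 0.03402884746875053 [-0.6849 -0.0734 -1.5801]
[0.1042 0.0008 0.0011]
[array([327.4912, 192.8289]), array([327.6131, 201.0058])]
```

View pics/w12.png

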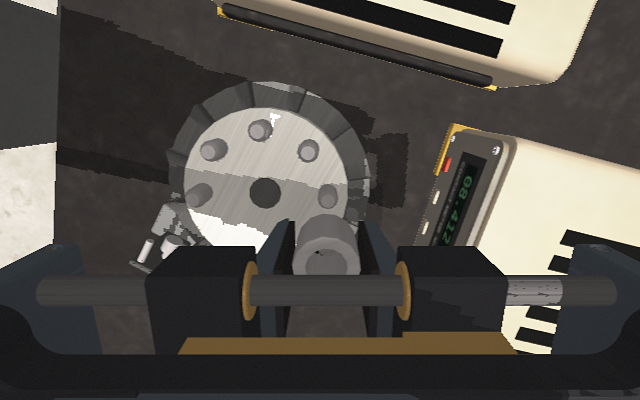

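```bash
python3 - <<'E'
from h import *
np.set_printoptions(precision=4,suppress=True)
a=cv2.imread('pics/w12.png')
cv2.imwrite('pics/w12a.png',cv2.resize(a[120:280,230:400],None,fx=4,fy=4,interpolation=cv2.INTER_CUBIC))
s=arm.state()
for z in (0,.036): 
    p=w2px('w12.png',[s['position'][0],s['position'][1],s['position'][2]-.0124+z]);print(p,(p-[230,120])*4)
p=w2px('w12.png',[.6404,.0154,.072]);print((p-[230,120])*4)
E
```

```text
[326.6633 239.3564] [386.653  477.4257]
[326.7693 268.1977] [387.077  592.7906]
[390.4523 324.0234]
```

View pics/w12a.png

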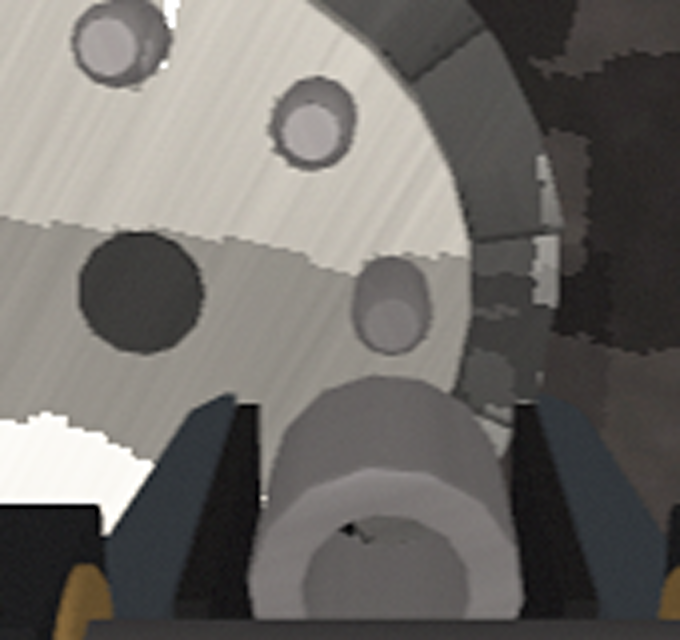

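Emit:
carry_out:
  deltas:
    - {"travel":[0.03,0.0008,0.0013],"rot":[0,0,0]}
    - {"travel":[0.06,0.0008,0.0013],"rot":[0,0,0]}
    - {"travel":[0.072,0.0008,0.0013],"rot":[0,0,0]}
    - {"travel":[0.072,0.0008,0.0013],"rot":[0,0,0]}
    - {"travel":[0.072,0.0008,0.0013],"rot":[0,0,0]}

```text
t: 22.28
position: [0.6421, 0.0163, 0.0915]
tool_rot: [-0.195, 1.561, 0.195]
wrist_force: [0.6, 0.3, -0.7]
finger_gap: 0.0338
```

Emit:
carry_out:
  deltas:
    - {"travel":[0.003,0,0],"rot":[0,0,0]}
    - {"travel":[0.006,0,0],"rot":[0,0,0]}
    - {"travel":[0.009,0,0],"rot":[0,0,0]}
    - {"travel":[0.012,0,0],"rot":[0,0,0]}
    - {"travel":[0.012,0,0],"rot":[0,0,0]}

```text
t: 22.9
position: [0.6412, 0.0166, 0.0781]
tool_rot: [-0.195, 1.562, 0.196]
wrist_force: [-0.1, 0.0, -0.5]
finger_gap: 0.0339
```

```bash
python3 - <<'E'
from h import *
np.set_printoptions(precision=4,suppress=True)
s=arm.state();print(s['position'],s['finger_gap'],s['wrist_force'],s['torque'])
E
```

```text
[0.6412 0.0166 0.0781] 0.033868559697977134 [-0.0535  0.0403 -0.4596] [ 0.027  -0.1687  0.0056]
```

Emit:
carry_out:
  deltas:
    - {"travel":[0.004,-0.0005,-0.0005],"rot":[0,0,0]}
    - {"travel":[0.008,-0.0008,-0.001],"rot":[0,0,0]}
    - {"travel":[0.012,-0.0008,-0.001],"rot":[0,0,0]}
    - {"travel":[0.016,-0.0008,-0.001],"rot":[0,0,0]}
    - {"travel":[0.0185,-0.0008,-0.001],"rot":[0,0,0]}
    - {"travel":[0.02,-0.0008,-0.001],"rot":[0,0,0]}
    - {"travel":[0.0205,-0.0008,-0.001],"rot":[0,0,0]}
    - {"travel":[0.0205,-0.0008,-0.001],"rot":[0,0,0]}

```text
t: 23.9
position: [0.6406, 0.0155, 0.0583]
tool_rot: [-0.196, 1.562, 0.196]
wrist_force: [-2.5, -0.2, 6.1]
finger_gap: 0.0336
```

Emit:
carry_out:
  deltas:
    - {"travel":[0,0,0],"rot":[0,0,0]}
    - {"travel":[0,0,0],"rot":[0,0,0]}
    - {"travel":[0,0,0],"rot":[0,0,0]}
    - {"travel":[-0.03,0,0],"rot":[0,0,0]}
    - {"travel":[-0.08,0,0],"rot":[0,0,0]}
    - {"travel":[-0.12,0,0],"rot":[0,0,0]}
    - {"travel":[-0.15,-0.05,-0.05],"rot":[0,0,0]}
    - {"travel":[-0.15,-0.05,-0.05],"rot":[0,0,0]}
  grip: 0.5

```text
t: 24.9
position: [0.604, -0.0469, 0.2096]
tool_rot: [-0.195, 1.56, 0.194]
wrist_force: [-0.5, 0.5, -0.1]
finger_gap: 0.0454
```

```bash
python3 - <<'E'
from h import *
np.set_printoptions(precision=4,suppress=True)
s=arm.state();M=R.from_rotvec(s['tool_rot']).as_matrix();print(s['position'],s['joint_positions'],s['finger_gap'],s['wrist_force'])
shot('wrist','w13.png')
print(M.T@(np.array([.4703,-.364,.2])-s['position']))
print([px2w('w11.png',u,v,0) for u,v in [(530,185),(562,175),(585,110)]],[px2w('top0.png',u,v,0) for u,v in [(483,190),(471,120)]])
E
```

```text
[ 0.604  -0.0469  0.2096] [-0.116   0.2377  1.9329 -0.0002  0.969  -0.3637] 0.0454331503515446 [-0.478   0.5219 -0.1375]
[ 0.0095 -0.2746 -0.2074]
[array([ 0.4883, -0.4777,  0.    ]), array([ 0.5079, -0.5078,  0.    ]), array([ 0.5791, -0.5011,  0.    ])] [array([ 0.5767, -0.4788,  0.    ]), array([ 0.8463, -0.4569,  0.    ])]
```

View pics/w13.png

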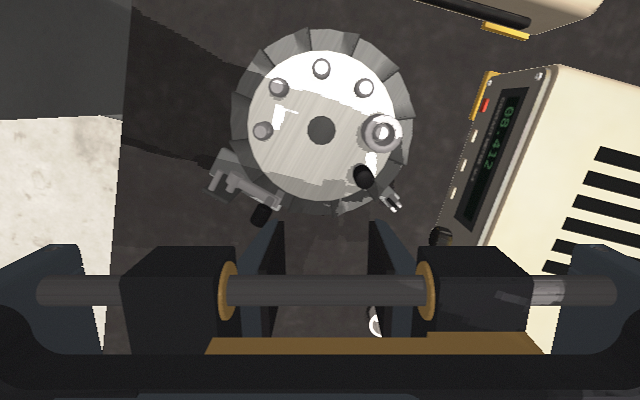

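Emit:
carry_out:
  deltas:
    - {"travel":[0.01,-0.2746,-0.2074],"rot":[0,0,0]}
    - {"travel":[0.01,-0.2746,-0.2074],"rot":[0,0,0]}
    - {"travel":[0.01,-0.2746,-0.2074],"rot":[0,0,0]}
    - {"travel":[0.01,-0.2746,-0.2074],"rot":[0,0,0]}
    - {"travel":[0.01,-0.2746,-0.2074],"rot":[0,0,0]}
    - {"travel":[0.01,-0.2746,-0.2074],"rot":[0,0,0]}
    - {"travel":[0.01,-0.2746,-0.2074],"rot":[0,0,0]}
    - {"travel":[0.01,-0.2746,-0.2074],"rot":[0,0,0]}
    - {"travel":[0.01,-0.2746,-0.2074],"rot":[0,0,0]}
  grip: 0.66

```text
t: 26.08
position: [0.4718, -0.3615, 0.1976]
tool_rot: [-0.196, 1.562, 0.197]
wrist_force: [0.1, -0.1, 0.4]
finger_gap: 0.0605
```

```bash
python3 - <<'E'
from h import *
np.set_printoptions(precision=4,suppress=True)
s=arm.state();M=R.from_rotvec(s['tool_rot']).as_matrix();print(s['position'],s['joint_positions'])
shot('wrist','w14.png');shot('top','t14.png')
print(w2px('w14.png',[.4703,-.364,.036]))
print(M.T@(np.array([.4703,-.364,.012])-s['position']))
E
```

```text
[ 0.4718 -0.3615  0.1976] [-0.6931  0.2359  1.9606  0.0001  0.9455 -0.9435]
[324.176 184.17 ]
[ 0.1856 -0.0021 -0.002 ]
```

View pics/w14.png

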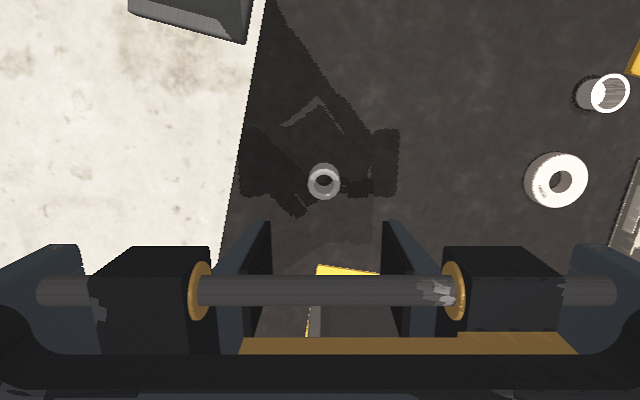

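View pics/t14.png

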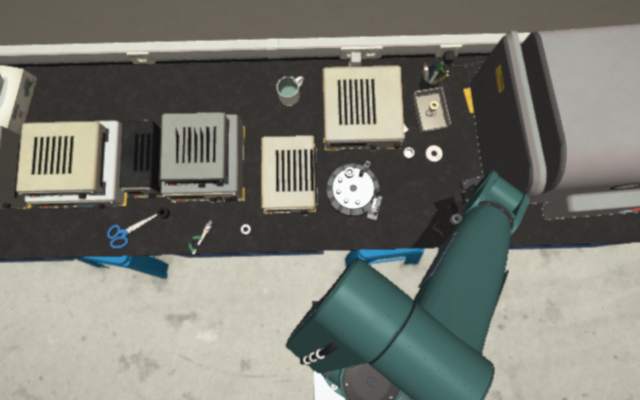

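Emit:
carry_out:
  deltas:
    - {"travel":[0.06,0,-0.002],"rot":[0,0,0]}
    - {"travel":[0.11,0,-0.002],"rot":[0,0,0]}
    - {"travel":[0.15,0,-0.002],"rot":[0,0,0]}
    - {"travel":[0.175,0,-0.002],"rot":[0,0,0]}
    - {"travel":[0.186,0,-0.002],"rot":[0,0,0]}
    - {"travel":[0.186,0,-0.002],"rot":[0,0,0]}
    - {"travel":[0.186,0,-0.002],"rot":[0,0,0]}

```text
t: 27.05
position: [0.4699, -0.3634, 0.013]
tool_rot: [-0.197, 1.561, 0.195]
wrist_force: [1.2, 0.0, 0.0]
finger_gap: 0.0603
```

Emit:
carry_out:
  deltas:
    - {"travel":[0,0,0],"rot":[0,0,0]}
    - {"travel":[0,0,0],"rot":[0,0,0]}
    - {"travel":[0,0,0],"rot":[0,0,0]}
    - {"travel":[0,0,0],"rot":[0,0,0]}
  grip: 0
  newtons: 8

```text
t: 27.55
position: [0.4693, -0.3631, 0.0121]
tool_rot: [-0.196, 1.562, 0.195]
wrist_force: [-0.9, 1.5, 4.3]
finger_gap: 0.0328
```

Emit:
carry_out:
  deltas:
    - {"travel":[0,0,0],"rot":[0,0,0]}
    - {"travel":[0,0,0],"rot":[0,0,0]}
    - {"travel":[0,0,0],"rot":[90,0,0]}
    - {"travel":[0,0,0],"rot":[90,0,0]}
    - {"travel":[0,0,0],"rot":[90,0,0]}
    - {"travel":[0,0,0],"rot":[90,0,0]}
    - {"travel":[0,0,0],"rot":[90,0,0]}
    - {"travel":[0,0,0],"rot":[90,0,0]}
    - {"travel":[0,0,0],"rot":[90,0,0]}
    - {"travel":[0,0,0],"rot":[90,0,0]}
    - {"travel":[0,0,0],"rot":[90,0,0]}
    - {"travel":[0,0,0],"rot":[90,0,0]}
  grip: 0.66

```text
t: 29.05
position: [0.4692, -0.363, 0.0118]
tool_rot: [1.023, 1.317, -1.023]
wrist_force: [-0.7, -0.6, 0.8]
finger_gap: 0.0604
```

Emit:
carry_out:
  deltas:
    - {"travel":[0,0,0],"rot":[0,0,0]}
    - {"travel":[0,0,0],"rot":[0,0,0]}
    - {"travel":[0,0,0],"rot":[0,0,0]}
    - {"travel":[0,0,0],"rot":[0,0,0]}
  grip: 0
  newtons: 25

```text
t: 29.55
position: [0.4692, -0.363, 0.0119]
tool_rot: [1.024, 1.317, -1.024]
wrist_force: [0.9, 0.1, -0.5]
finger_gap: 0.033
```

```bash
python3 - <<'E'
from h import *
np.set_printoptions(precision=4,suppress=True)
s=arm.state();M=R.from_rotvec(s['tool_rot']).as_matrix();print(s['position'],M,s['joint_positions'],s['finger_gap'])
c=np.array([.5871,.0018])
for az in (104.3,):
    t=c+.055*np.array([np.cos(np.radians(az)),np.sin(np.radians(az))]);print(az,t,M.T@(np.r_[t,.162]-s['position']))
E
```

```text
[ 0.4692 -0.363   0.0119] [[-0.      0.9691  0.2467]
 [ 0.      0.2467 -0.9691]
 [-1.     -0.     -0.    ]] [-0.6977  0.522   1.9977  0.      0.622   0.6238] 0.03303787437650815
104.3 [0.5735 0.0551] [-0.1501  0.2042 -0.3795]
```

Emit:
carry_out:
  deltas:
    - {"travel":[-0.05,0,0],"rot":[0,0,0]}
    - {"travel":[-0.11,0,0],"rot":[0,0,0]}
    - {"travel":[-0.15,0.02,-0.037],"rot":[0,0,0]}
    - {"travel":[-0.15,0.045,-0.084],"rot":[0,0,0]}
    - {"travel":[-0.15,0.075,-0.139],"rot":[0,0,0]}
    - {"travel":[-0.15,0.105,-0.195],"rot":[0,0,0]}
    - {"travel":[-0.15,0.135,-0.251],"rot":[0,0,0]}
    - {"travel":[-0.15,0.165,-0.307],"rot":[0,0,0]}
    - {"travel":[-0.15,0.19,-0.353],"rot":[0,0,0]}
    - {"travel":[-0.15,0.2042,-0.3795],"rot":[0,0,0]}
    - {"travel":[-0.15,0.2042,-0.3795],"rot":[0,0,0]}
    - {"travel":[-0.15,0.2042,-0.3795],"rot":[0,0,0]}

```text
t: 31.05
position: [0.5733, 0.0547, 0.1617]
tool_rot: [1.023, 1.317, -1.024]
wrist_force: [0.1, -0.1, -0.4]
finger_gap: 0.0323
```

Emit:
carry_out:
  deltas:
    - {"travel":[0,0,0],"rot":[0,0,0]}
    - {"travel":[0,0,0],"rot":[0,0,0]}

```text
t: 31.3
position: [0.5735, 0.0544, 0.1619]
tool_rot: [1.025, 1.316, -1.025]
wrist_force: [-0.1, -0.4, -0.4]
finger_gap: 0.0327
```

```bash
python3 - <<'E'
from h import *
np.set_printoptions(precision=4,suppress=True)
s=arm.state();M=R.from_rotvec(s['tool_rot']).as_matrix();print(s['position'],s['joint_positions'],s['finger_gap'],s['wrist_force'])
shot('wrist','w15.png')
t=np.array([.5735,.0551]);print(M.T@(np.r_[t,.058]-s['position']))
p=w2px('w15.png',[*t,.072]);print(p,(p-[230,120])*4)
p=w2px('w15.png',[s['position'][0],s['position'][1],s['position'][2]+.024]);print(p,(p-[230,120])*4)
a=cv2.imread('pics/w15.png')
cv2.imwrite('pics/w15a.png',cv2.resize(a[120:280,230:400],None,fx=4,fy=4,interpolation=cv2.INTER_CUBIC))
E
```

```text
[0.5735 0.0544 0.1619] [0.054  0.2567 2.0128 0.     0.8721 1.3768] 0.03266573514673465 [-0.0598 -0.4124 -0.3965]
[ 0.1039  0.0002 -0.0007]
[325.0985 201.6774] [380.394  326.7096]
[326.1282 267.8038] [384.5126 591.2151]
```

View pics/w15a.png

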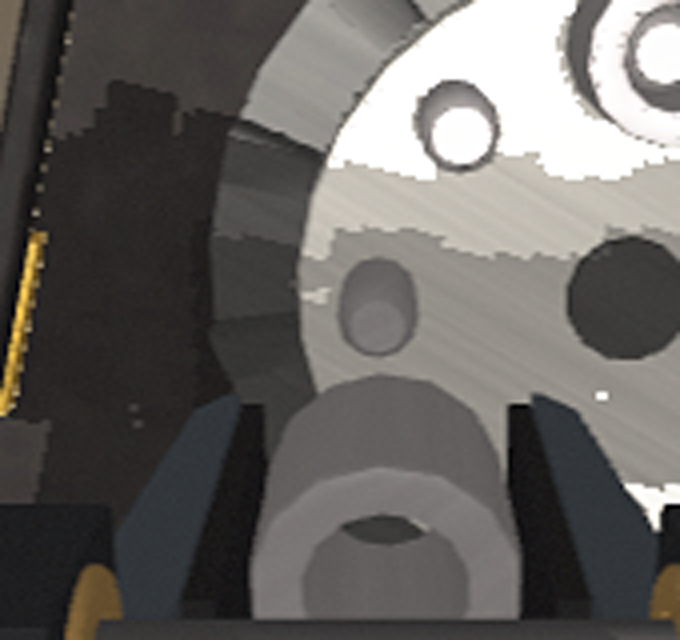

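Emit:
carry_out:
  deltas:
    - {"travel":[0.03,0,-0.0013],"rot":[0,0,0]}
    - {"travel":[0.06,0,-0.0013],"rot":[0,0,0]}
    - {"travel":[0.078,0,-0.0013],"rot":[0,0,0]}
    - {"travel":[0.081,0,-0.0013],"rot":[0,0,0]}
    - {"travel":[0.083,0,-0.0013],"rot":[0,0,0]}
    - {"travel":[0.083,0,-0.0013],"rot":[0,0,0]}

```text
t: 32.1
position: [0.5738, 0.0564, 0.0796]
tool_rot: [1.024, 1.316, -1.023]
wrist_force: [0.2, -0.5, -0.2]
finger_gap: 0.0324
```

```bash
python3 - <<'E'
from h import *
np.set_printoptions(precision=4,suppress=True)
s=arm.state();M=R.from_rotvec(s['tool_rot']).as_matrix();print(s['position'],s['wrist_force'])
t=np.array([.5733,.0556]);print(M.T@(np.r_[t,.0575]-s['position']))
E
```

```text
[0.5738 0.0564 0.0796] [ 0.206  -0.5156 -0.2114]
[ 0.0221 -0.0007  0.0006]
```

Emit:
carry_out:
  deltas:
    - {"travel":[0.004,-0.0003,0.0003],"rot":[0,0,0]}
    - {"travel":[0.008,-0.0005,0.0005],"rot":[0,0,0]}
    - {"travel":[0.012,-0.0005,0.0005],"rot":[0,0,0]}
    - {"travel":[0.016,-0.0005,0.0005],"rot":[0,0,0]}
    - {"travel":[0.019,-0.0005,0.0005],"rot":[0,0,0]}
    - {"travel":[0.021,-0.0005,0.0005],"rot":[0,0,0]}
    - {"travel":[0.0222,-0.0005,0.0005],"rot":[0,0,0]}
    - {"travel":[0.0222,-0.0005,0.0005],"rot":[0,0,0]}

```text
t: 33.1
position: [0.5737, 0.0559, 0.0577]
tool_rot: [1.025, 1.316, -1.023]
wrist_force: [-4.0, 0.2, 14.4]
finger_gap: 0.0324
```

Emit:
carry_out:
  deltas:
    - {"travel":[0,0,0],"rot":[0,0,0]}
    - {"travel":[0,0,0],"rot":[0,0,0]}
    - {"travel":[0,0,0],"rot":[0,0,0]}
    - {"travel":[-0.03,0,0],"rot":[0,0,0]}
    - {"travel":[-0.08,0,0],"rot":[0,0,0]}
    - {"travel":[-0.12,0,0],"rot":[0,0,0]}
    - {"travel":[-0.17,-0.05,0],"rot":[0,0,0]}
    - {"travel":[-0.17,-0.05,0],"rot":[0,0,0]}
    - {"travel":[-0.17,-0.05,0],"rot":[0,0,0]}
  grip: 0.5

```text
t: 34.22
position: [0.5246, 0.0434, 0.2268]
tool_rot: [1.024, 1.316, -1.023]
wrist_force: [-0.7, -0.1, -0.3]
finger_gap: 0.0454
```

```bash
python3 - <<'E'
from h import *
np.set_printoptions(precision=4,suppress=True)
s=arm.state();M=R.from_rotvec(s['tool_rot']).as_matrix();print(s['position'],s['joint_positions'])
shot('wrist','w16.png');shot('top','t16.png');shot('scene','s16.png')
P={}
for n,u,v in [('box1 FL g',262,213),('box1 FR g',315,212),('gray FR g',243,206),('gray stack FL',165,206),('C',245.6,228.7)]:
    print(n,px2w('top0.png',u,v,0.0))
E
```

```text
[0.5246 0.0434 0.2268] [0.0383 0.0864 2.0763 0.     0.978  1.3602]
box1 FL g [0.5124 0.3329 0.    ]
box1 FR g [0.5111 0.1398 0.    ]
gray FR g [0.54   0.4022 0.    ]
gray stack FL [0.5474 0.6872 0.    ]
C [0.4566 0.3924 0.    ]
```

View pics/w16.png

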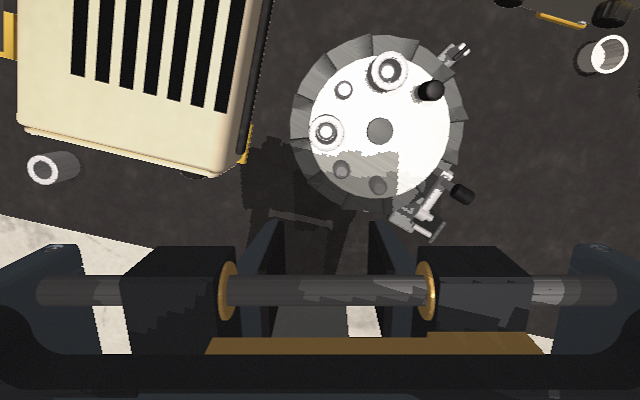

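View pics/t16.png

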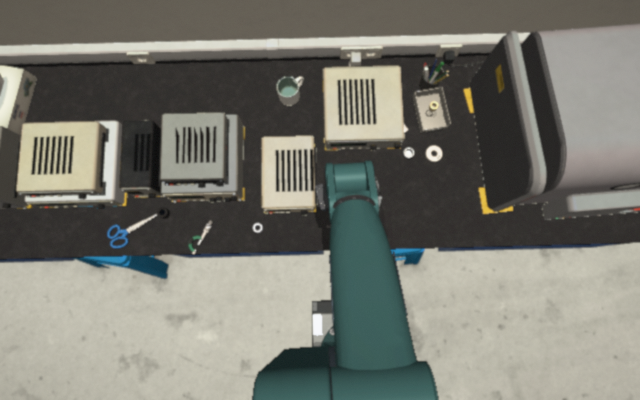

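View pics/s16.png

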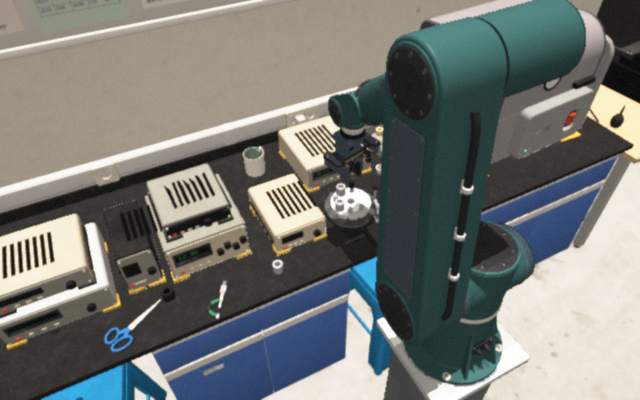

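```bash
python3 - <<'E'
from h import *
np.set_printoptions(precision=4,suppress=True)
a=cv2.imread('pics/t16.png')
cv2.imwrite('pics/t16a.png',cv2.resize(a[180:250,220:320],None,fx=7,fy=7,interpolation=cv2.INTER_CUBIC))
print(px2w('w16.png',43,170,.036),px2w('t16.png',257.5,227.5,.036))
s=arm.state();M=R.from_rotvec(s['tool_rot']).as_matrix()
print(M.T@(np.array([.4528,.3483,.2])-s['position']))
a=cv2.imread('pics/w16.png')
cv2.imwrite('pics/w16a.png',cv2.resize(a[20:240,270:490],None,fx=2.7,fy=2.7,interpolation=cv2.INTER_CUBIC))
E
```

```text
[0.4551 0.3457 0.036 ] [0.4557 0.3446 0.036 ]
[ 0.0256  0.0057 -0.313 ]
```

View pics/t16a.png

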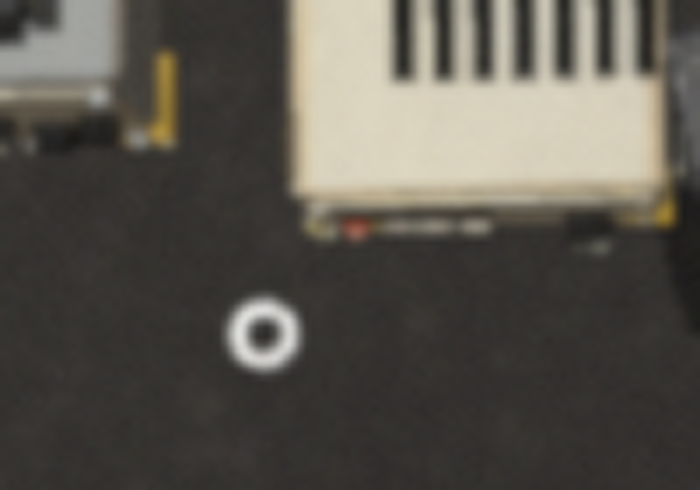

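View pics/w16a.png

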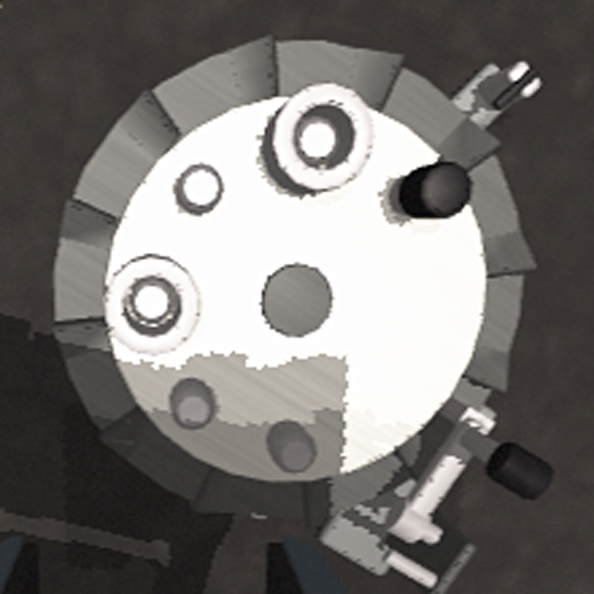

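Emit:
carry_out:
  deltas:
    - {"travel":[0.0,0.0074,-0.3093],"rot":[14.3,0,0]}
    - {"travel":[0.0,0.0074,-0.3093],"rot":[14.3,0,0]}
    - {"travel":[0.0,0.0074,-0.3093],"rot":[14.3,0,0]}
    - {"travel":[0.0,0.0074,-0.3093],"rot":[14.3,0,0]}
    - {"travel":[0.0,0.0074,-0.3093],"rot":[14.3,0,0]}
    - {"travel":[0.027,0.0074,-0.3093],"rot":[14.3,0,0]}
    - {"travel":[0.027,0.0074,-0.3093],"rot":[14.3,0,0]}
    - {"travel":[0.027,0.0074,-0.3093],"rot":[14.3,0,0]}
    - {"travel":[0.027,0.0074,-0.3093],"rot":[14.3,0,0]}
    - {"travel":[0.027,0.0074,-0.3093],"rot":[14.3,0,0]}
  grip: 0.66

```text
t: 35.62
position: [0.4559, 0.3447, 0.2003]
tool_rot: [1.211, 1.208, -1.209]
wrist_force: [1.0, -0.1, 0.2]
finger_gap: 0.0603
```

```bash
python3 - <<'E'
from h import *
np.set_printoptions(precision=4,suppress=True)
s=arm.state();M=R.from_rotvec(s['tool_rot']).as_matrix();print(s['position'],M,s['joint_positions'])
shot('wrist','w17.png')
print(w2px('w17.png',[.4555,.345,.036]))
print(M.T@(np.array([.4555,.345,.018])-s['position']))
E
```

```text
[0.4559 0.3447 0.2003] [[ 0.0008  1.     -0.0014]
 [ 0.0006 -0.0014 -1.    ]
 [-1.      0.0008 -0.0006]] [0.6066 0.196  2.0048 0.     0.9398 2.1788]
[325.7215 182.0399]
[ 0.1823 -0.0005 -0.0002]
```

View pics/w17.png

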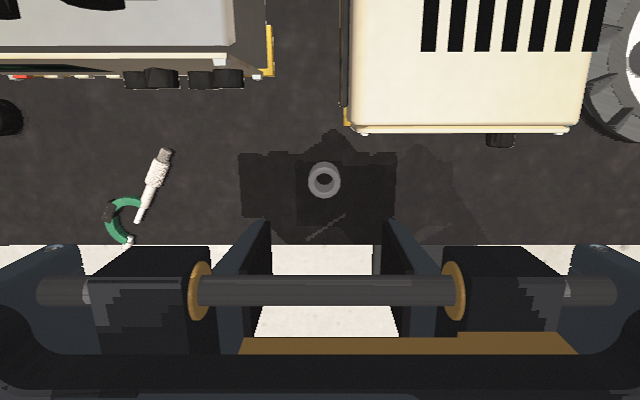

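Emit:
carry_out:
  deltas:
    - {"travel":[0.06,0.001,-0.001],"rot":[0,0,0]}
    - {"travel":[0.11,0.001,-0.001],"rot":[0,0,0]}
    - {"travel":[0.15,0.001,-0.001],"rot":[0,0,0]}
    - {"travel":[0.175,0.001,-0.001],"rot":[0,0,0]}
    - {"travel":[0.185,0.001,-0.001],"rot":[0,0,0]}
    - {"travel":[0.185,0.001,-0.001],"rot":[0,0,0]}
    - {"travel":[0.185,0.001,-0.001],"rot":[0,0,0]}

```text
t: 36.55
position: [0.4571, 0.3464, 0.0159]
tool_rot: [1.211, 1.209, -1.208]
wrist_force: [0.1, -0.7, -0.3]
finger_gap: 0.0603
```

Emit:
carry_out:
  deltas:
    - {"travel":[0,0,0],"rot":[0,0,0]}
    - {"travel":[0,0,0],"rot":[0,0,0]}
    - {"travel":[0,0,0],"rot":[0,0,0]}
    - {"travel":[0,0,0],"rot":[0,0,0]}
  grip: 0
  newtons: 25

```text
t: 37.05
position: [0.4566, 0.3461, 0.015]
tool_rot: [1.21, 1.209, -1.209]
wrist_force: [-1.3, -1.3, 6.5]
finger_gap: 0.0341
```

```bash
python3 - <<'E'
from h import *
np.set_printoptions(precision=4,suppress=True)
s=arm.state();M=R.from_rotvec(s['tool_rot']).as_matrix();print(s['position'],s['finger_gap'],s['wrist_force'])
c=np.array([.5871,.0018])
t=c-.055*np.array([np.cos(np.radians(14.3)),np.sin(np.radians(14.3))]);print(t,M.T@(np.r_[t,.2]-s['position']))
E
```

```text
[0.4566 0.3461 0.015 ] 0.03406214335774183 [-1.2802 -1.317   6.5066]
[ 0.5338 -0.0118] [-0.1851  0.0775  0.3578]
```

Emit:
carry_out:
  deltas:
    - {"travel":[-0.05,0,0],"rot":[0,0,0]}
    - {"travel":[-0.11,0,0],"rot":[0,0,0]}
    - {"travel":[-0.16,0,0.03],"rot":[-10,0,0]}
    - {"travel":[-0.175,0.02,0.08],"rot":[-20,0,0]}
    - {"travel":[-0.175,0.03,0.13],"rot":[-30,0,0]}
    - {"travel":[-0.175,0.04,0.18],"rot":[-40,0,0]}
    - {"travel":[-0.175,0.05,0.23],"rot":[-50,0,0]}
    - {"travel":[-0.175,0.06,0.28],"rot":[-60,0,0]}
    - {"travel":[-0.175,0.07,0.32],"rot":[-70,0,0]}
    - {"travel":[-0.16,0.0775,0.35],"rot":[-80,0,0]}
    - {"travel":[-0.15,0.0775,0.3578],"rot":[-90,0,0]}
    - {"travel":[-0.15,0.0775,0.3578],"rot":[-98,0,0]}

```text
t: 38.55
position: [0.533, -0.0126, 0.1636]
tool_rot: [-0.112, 1.57, 0.113]
wrist_force: [0.3, 0.5, -0.6]
finger_gap: 0.0336
```

Emit:
carry_out:
  deltas:
    - {"travel":[0,0,0],"rot":[-6.3,0,0]}
    - {"travel":[0,0,0],"rot":[-6.3,0,0]}
    - {"travel":[0,0,0],"rot":[-6.3,0,0]}
    - {"travel":[0,0,0],"rot":[-6.3,0,0]}

```text
t: 39.05
position: [0.5337, -0.0118, 0.1647]
tool_rot: [-0.195, 1.562, 0.194]
wrist_force: [-0.3, -0.2, -1.3]
finger_gap: 0.0338
```

```bash
python3 - <<'E'
from h import *
np.set_printoptions(precision=4,suppress=True)
s=arm.state();M=R.from_rotvec(s['tool_rot']).as_matrix();print(s['position'],M,s['joint_positions'],s['finger_gap'],s['wrist_force'])
shot('wrist','w18.png')
t=np.array([.5338,-.0118]);print(M.T@(np.r_[t,.058]-s['position']))
p=w2px('w18.png',[*t,.072]);print(p,(p-[230,120])*4)
p=w2px('w18.png',[s['position'][0],s['position'][1],s['position'][2]+.021]);print(p,(p-[230,120])*4)
a=cv2.imread('pics/w18.png')
cv2.imwrite('pics/w18a.png',cv2.resize(a[120:280,230:400],None,fx=4,fy=4,interpolation=cv2.INTER_CUBIC))
E
```

```text
[ 0.5337 -0.0118  0.1647] [[-0.     -0.2452  0.9695]
 [-0.      0.9695  0.2452]
 [-1.     -0.     -0.    ]] [-0.0657  0.1881  2.0943 -0.      0.8591 -0.3134] 0.033792178302121514 [-0.2998 -0.1998 -1.2654]
[ 0.1067 -0.0001  0.0001]
[326.3646 201.117 ] [385.4584 324.4679]
[326.4284 265.3148] [385.7136 581.2591]
```

View pics/w18a.png

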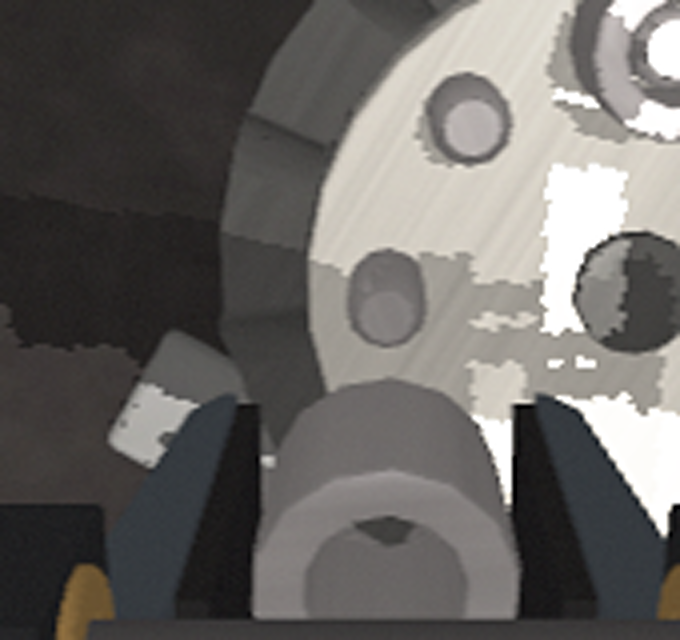

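Emit:
carry_out:
  deltas:
    - {"travel":[0.03,0.0018,0.0003],"rot":[0,0,0]}
    - {"travel":[0.06,0.0018,0.0003],"rot":[0,0,0]}
    - {"travel":[0.07,0.0018,0.0003],"rot":[0,0,0]}
    - {"travel":[0.074,0.0018,0.0003],"rot":[0,0,0]}
    - {"travel":[0.074,0.0018,0.0003],"rot":[0,0,0]}
    - {"travel":[0.074,0.0018,0.0003],"rot":[0,0,0]}

```text
t: 39.85
position: [0.5341, -0.0101, 0.0915]
tool_rot: [-0.196, 1.561, 0.195]
wrist_force: [-0.3, -0.6, -0.3]
finger_gap: 0.0333
```

```bash
python3 - <<'E'
from h import *
np.set_printoptions(precision=4,suppress=True)
print(px2w('w18.png',230+387/4,120+319/4,.072))
s=arm.state();print(s['position'],s['wrist_force'])
shot('wrist','w19.png')
a=cv2.imread('pics/w19.png')
cv2.imwrite('pics/w19a.png',cv2.resize(a[120:280,230:400],None,fx=4,fy=4,interpolation=cv2.INTER_CUBIC))
E
```

```text
[ 0.5338 -0.0106  0.072 ]
[ 0.5341 -0.0101  0.0915] [-0.2736 -0.5597 -0.3483]
```

View pics/w19a.png

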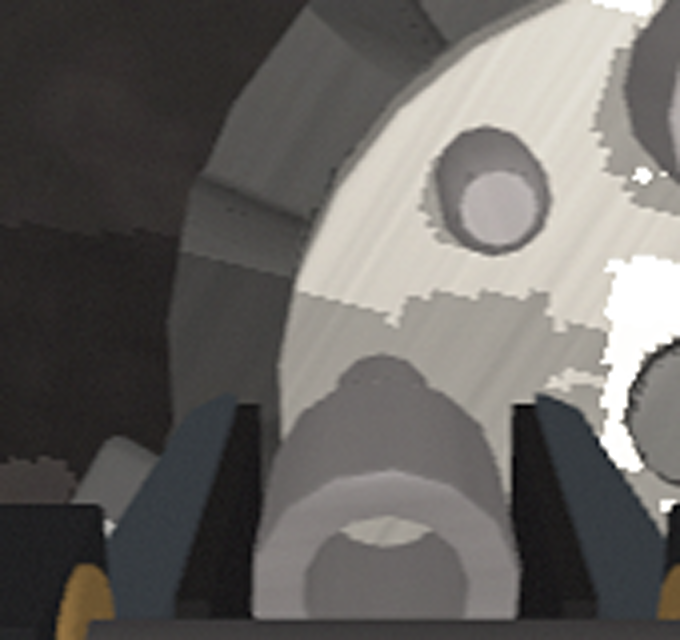

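Sleeve bottom is just above the spigot, which shows behind it at (382,365) in the crop. Descending slowly.

Emit:
carry_out:
  deltas:
    - {"travel":[0.003,0,0],"rot":[0,0,0]}
    - {"travel":[0.006,0,0],"rot":[0,0,0]}
    - {"travel":[0.009,0,0],"rot":[0,0,0]}
    - {"travel":[0.012,0,0],"rot":[0,0,0]}
    - {"travel":[0.012,0,0],"rot":[0,0,0]}

```text
t: 40.52
position: [0.5333, -0.0099, 0.0783]
tool_rot: [-0.195, 1.563, 0.196]
wrist_force: [-1.3, 1.3, -2.1]
finger_gap: 0.0339
```

Emit:
carry_out:
  deltas:
    - {"travel":[0.004,0,0],"rot":[0,0,0]}
    - {"travel":[0.008,0,0],"rot":[0,0,0]}
    - {"travel":[0.012,0,0],"rot":[0,0,0]}
    - {"travel":[0.015,0,0],"rot":[0,0,0]}
    - {"travel":[0.017,0,0],"rot":[0,0,0]}
    - {"travel":[0.017,0,0],"rot":[0,0,0]}

```text
t: 41.28
position: [0.5334, -0.01, 0.0615]
tool_rot: [-0.195, 1.562, 0.196]
wrist_force: [-1.3, 2.7, -2.0]
finger_gap: 0.0339
```

Emit:
carry_out:
  deltas:
    - {"travel":[0.001,0,0],"rot":[0,0,0]}
    - {"travel":[0.002,0,0],"rot":[0,0,0]}
    - {"travel":[0.002,0,0],"rot":[0,0,0]}

```text
t: 41.65
position: [0.5337, -0.0101, 0.0608]
tool_rot: [-0.196, 1.562, 0.196]
wrist_force: [-11.2, 1.8, 22.7]
finger_gap: 0.0335
```

Emit:
carry_out:
  deltas:
    - {"travel":[-0.001,0,0],"rot":[0,0,0]}
    - {"travel":[-0.001,0,0],"rot":[0,0,0]}
    - {"travel":[-0.001,0,0],"rot":[0,0,0]}
    - {"travel":[-0.001,0,0],"rot":[0,0,0]}
    - {"travel":[-0.04,0,0],"rot":[0,0,0]}
    - {"travel":[-0.09,0,0],"rot":[0,0,0]}
    - {"travel":[-0.14,0,0],"rot":[0,0,0]}
    - {"travel":[-0.18,-0.06,0],"rot":[0,0,0]}
    - {"travel":[-0.18,-0.06,0],"rot":[0,0,0]}
    - {"travel":[-0.18,-0.06,0],"rot":[0,0,0]}
  grip: 0.5

```text
t: 42.9
position: [0.5481, -0.0684, 0.2393]
tool_rot: [-0.195, 1.562, 0.195]
wrist_force: [0.5, 0.1, -0.8]
finger_gap: 0.0457
```

```bash
python3 - <<'E'
from h import *
np.set_printoptions(precision=4,suppress=True)
s=arm.state();print(s['position'],s['finger_gap'],s['wrist_force'])
shot('wrist','w20.png');shot('top','t20.png')
a=cv2.imread('pics/w20.png')
cv2.imwrite('pics/w20a.png',cv2.resize(a[0:240,180:460],None,fx=2.5,fy=2.5,interpolation=cv2.INTER_CUBIC))
E
```

```text
[ 0.5481 -0.0684  0.2393] 0.045675176227932525 [ 0.4821  0.058  -0.8395]
```

View pics/w20a.png

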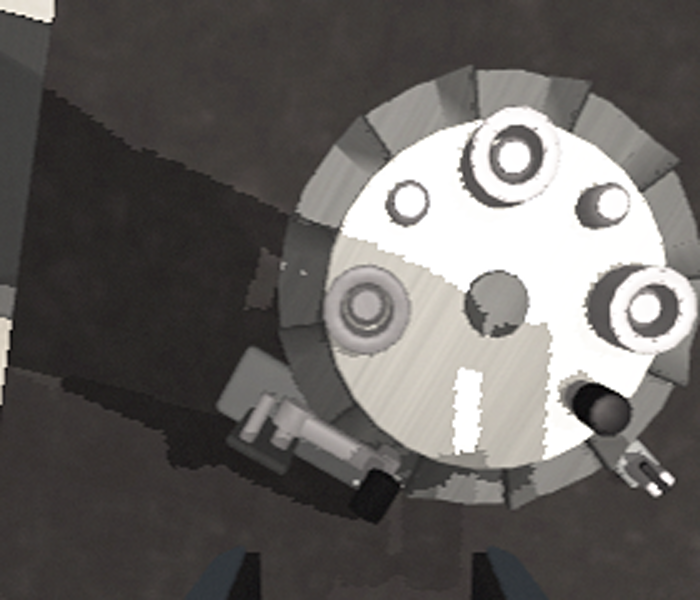

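View pics/t20.png

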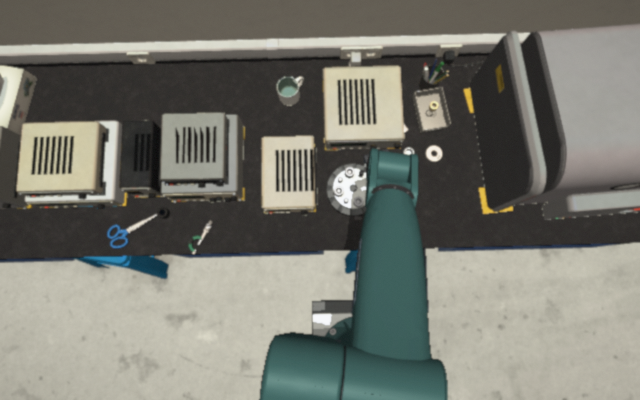

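```bash
python3 - <<'E'
from h import *
np.set_printoptions(precision=4,suppress=True)
g=lambda x,y,z:px2w('w20.png',180+(x+.5)/2.5-.5,(y+.5)/2.5-.5,z)
c=g(497,303,.046);print(c)
for n,x,y,z in [('sp',407,203,.072),('sp',610,204,.072),('A',653,310,.082),('B',512,155,.082),('C',367,309,.082),('inA',648,307,.072),('inB',514,155,.072),('inC',367,306,.072),('hand',607,411,.094),('ptr',652,474,.046),('knob',376,494,.105)]:
    p=g(x,y,z);d=(p-[.5871,.0018,0])[:2];print(n,p,np.hypot(*d),np.degrees(np.arctan2(d[1],d[0])))
s=arm.state();M=R.from_rotvec(s['tool_rot']).as_matrix();print(M.T@(np.array([.5832,.0044,.23])-s['position']))
E
```

```text
[0.5874 0.0028 0.046 ]
sp [0.5392 0.0304 0.072 ] 0.055794364070604535 149.16539207589545
sp [0.6146 0.0491 0.072 ] 0.05468955269953592 59.8528029068954
A [0.6404 0.0153 0.082 ] 0.05501514553126028 14.231331208230865
B [0.5718 0.0551 0.082 ] 0.055470950732951094 105.97275497431082
C [ 0.5339 -0.0112  0.082 ] 0.05472848341887023 -166.23315315260436
inA [0.6415 0.0162 0.072 ] 0.056291020761326784 14.843370892743378
inB [0.5739 0.0568 0.072 ] 0.05657829579026385 103.52506350209501
inC [ 0.5338 -0.0106  0.072 ] 0.05472155160968794 -166.87482467459853
hand [ 0.632 -0.025  0.094] 0.05228418647549752 -30.858571150163172
ptr [ 0.6764 -0.0519  0.046 ] 0.10417746229605769 -31.040426474926107
knob [ 0.5537 -0.0756  0.105 ] 0.08427703160169192 -113.32090496702035
[0.0083 0.0608 0.0524]
```

Emit:
carry_out:
  deltas:
    - {"travel":[0,0.061,0.052],"rot":[10,0,0]}
    - {"travel":[0,0.061,0.052],"rot":[20,0,0]}
    - {"travel":[0,0.061,0.052],"rot":[30,0,0]}
    - {"travel":[0,0.061,0.052],"rot":[40,0,0]}
    - {"travel":[0,0.061,0.052],"rot":[50,0,0]}
    - {"travel":[0,0.061,0.052],"rot":[60,0,0]}
    - {"travel":[0,0.061,0.052],"rot":[70,0,0]}
    - {"travel":[0,0.061,0.052],"rot":[80,0,0]}
    - {"travel":[0,0.061,0.052],"rot":[90,0,0]}
    - {"travel":[0,0.061,0.052],"rot":[100,0,0]}
    - {"travel":[0,0.061,0.052],"rot":[110,0,0]}
    - {"travel":[0,0.061,0.052],"rot":[120,0,0]}

```text
t: 44.5
position: [0.5828, 0.0048, 0.2382]
tool_rot: [1.411, 1.065, -1.414]
wrist_force: [-1.3, 0.5, -0.4]
finger_gap: 0.0458
```

Emit:
carry_out:
  deltas:
    - {"travel":[0,0,0],"rot":[10,0,0]}
    - {"travel":[0,0,0],"rot":[15,0,0]}
    - {"travel":[0,0,0],"rot":[15,0,0]}
    - {"travel":[0,0,0],"rot":[15,0,0]}

```text
t: 45.0
position: [0.5833, 0.0042, 0.239]
tool_rot: [1.59, 0.908, -1.592]
wrist_force: [-0.4, -0.5, -0.4]
finger_gap: 0.0456
```

```bash
python3 - <<'E'
from h import *
np.set_printoptions(precision=4,suppress=True)
shot('wrist','w21.png')
a=cv2.imread('pics/w21.png')
cv2.imwrite('pics/w21a.png',cv2.resize(a[0:240,180:480],None,fx=2.5,fy=2.5,interpolation=cv2.INTER_CUBIC))
E
```

```text
(no output)
```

View pics/w21a.png

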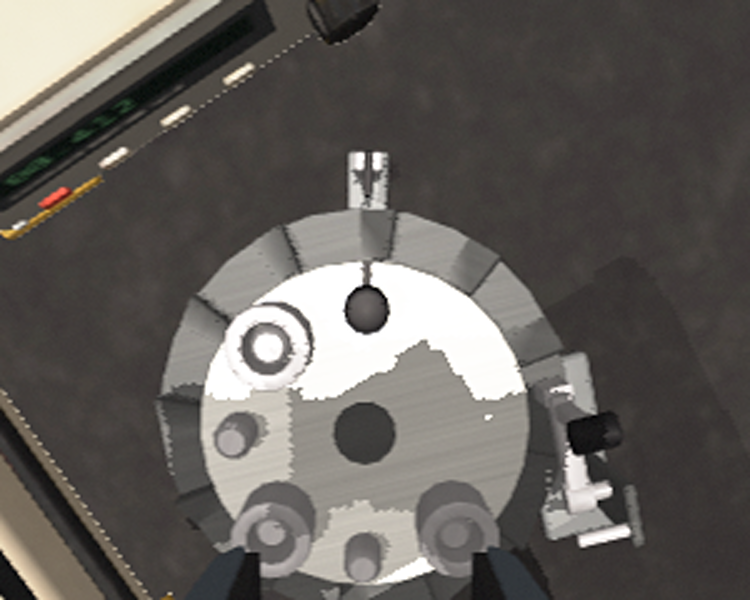

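```bash
python3 - <<'E'
from h import *
print(arm.hand_in()); print(arm.state()['t'])
E
```

```text
the job is handed in; nothing more can be done
None
the job is handed in; nothing more can be done
```

I threw the pawl right over, turned the wheel clockwise by its handle (about 114°) to the zero pointer, and swung the pawl back down into the teeth. I found three sleeves and pushed all three onto spigots. The job was handed in at about 45 s of the 210 s allowed, and the hand-in gave no verdict.

**Final checks, from the last wrist pictures:**
- **Wheel:** the handle stands at -30.9° against -31.0° for the pointer, and the dark line points at it.
- **Pawl:** its knob sits about 41 mm ahead of the hinge, which is where it should be with the nose fully down. I did not test whether it holds by pushing the wheel.
- **Sleeves:** all three stand on separate spigots. I pushed each down until it pressed on the disc, with 6, 14 and 23 N. Their tops line up with the spigots when taken at the fully seated height of 82 mm.
- **Third sleeve:** it was knocked about 4 cm aside during the run. I found it again and then placed it.
- **Other items:** I did not touch the ring gauge, micrometer or cup, but I took no final position measurement of them.

One reading disagreed along the way. The knob's thrown-over position differed by about 10 mm between the camera and my calculation, because the nose had started on a tooth rather than fully down. I used the camera's value.

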